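# Clear the drawing desk: hang the tools in the hutch, press the instruments into their case

### The arm

A 6-joint arm with a two-finger parallel gripper is mounted at the origin on the work surface. World frame = base frame: x ahead of the robot, y to its left, z up, the work surface at z = 0. Lengths are in m, angles in rad, forces in N, time in s.
With the tool pointing down it reaches from about 0.275 to 0.75 m from the base axis. Payload 10.2 kg.
Tool frame: the origin (TCP) lies midway between the tips of the shut fingers; the grasp point (between the pads) lies 19 mm behind it (bot.pinch_z is the distance from the TCP to the grasp point, in m); z points along the fingers, y is the line along which they close (so a half turn about z gives the same grasp; the last joint's range is limited). The gripper opens to 88 mm and grips with 3 to 60 N. Pads are 18 mm wide; open, the fingers measure 123 mm over their backs; the gripper's body (75 mm by 187 mm) begins 45 mm behind the grasp point.
Start: joints at [-1.344, 0.313, 1.498, -0, 1.331, -0.223], TCP at [0.228, -0.473, 0.239] pointing down, gripper open.
Joint ranges: [-2.94, 2.94], [-0.97, 2.17], [0.19, 2.56], [-1.23, 4.37], [0.02, 3.11], [-2.88, 2.88]. Speed limits (rad/s): [2.39, 2.39, 3.01, 3.14, 3.14, 3.14].

### API

Orientations are given as a 3x3 rotation matrix whose columns are the frame's x, y, z axes.
In Python, from plant import status, eyes, bot gives the robot as it stands. The module is installed in compiled form; this text tells all that it offers.
- The arm moves only by the tool play_rows, never from a script. Its argument "plan" is a list that holds one entry, the list of rows, each a list of 7 numbers: the gripper's target within -1 to 1 (fully open at 1, half-way at 0, shut at -1), then the shift along the tool's x, y, z in mm, then the turn, a rotation vector about the tool's x, y, z in degrees. A call has 1 to 8 rows; each row is the pose to reach, as a shift and turn from the pose commanded when the call began, along the tool's axes at that moment; what a row does not reach only later rows make up. A row lasts 1/12 s, in which the tool goes at most 41.7 mm and 7.16 degrees, less where a joint would pass 70% of its speed; a pose out of reach is approached as far as the arm can. A call with a gripper value outside its range is refused whole. The fingers move at their own pace and stop on an object; "force" is the grip in N (left out, the last holds). Time passes only in rows, so rows that repeat a pose let the fingers close. It gives the time, the measured TCP pose, the force, the opening and the grip force at its end, in the units of the state.
- status.get_state(): the state, without advancing time (a new reading comes with each control period).
- eyes.get_image(name): name is "side" or "top"; returns a dict with "color" (384x512x3 uint8, red, green, blue), "camera_matrix" (3x3 intrinsics, pixels), "k1" (the pictures are not rectified: a ray, as slopes to the right and down, at radius r is drawn at 1 + k1 r^2 times it, then the intrinsics apply), "rvec" (rotation vector, rad) and "tvec" (3), from world to camera coordinates, as OpenCV has them. Camera axes: x right, y down, z forward; pixel columns grow to the right and rows downward; lengths in m; the calibration is good to about 2 mm. A picture is of the moment at which its call begins. There is no depth.
- bot.hand_in(): hands the job in; it is judged then, once.
The state is a dict: "clock": time; "joints": joint angles; "joint_vel": joint speeds; "tau": joint torques, N m; "position": TCP position; "tcp_rot": TCP orientation; "wrist_force": force on the tool from outside, world axes, zero at the start; "moment": the same for the moment, N m; "finger_gap": finger opening in m; "grasp_force": force on a finger pad.
Only numpy, scipy, OpenCV 4.12 (cv2) and the standard library are available. Lean on these libraries where they do the work, as an engineer would, in place of code of your own. Each camera call takes 0.05 s, during which the arm holds its last target. There are 200 camera calls.

### The job

Clear the desk after the drawing session. Hang each ring-handled tool that is out (magnifier, brush, roller) by its ring on a hook at the back of the low hutch, one to a hook, and press each measuring instrument that is out (laser meter, tape measure, calliper) into its own cutout in the fitted case until it is fully home. Leave the mug, pen pot and calculator as they are.

Things in the scene. Friction and masses are not known exactly. Their poses are not given: they have to be found in the camera images.
- hutch: fixed wooden desk hutch 360 mm wide (y), 140 deep (x), 303 high, glass roof pane, no floor. Origin: centre of its footprint. Open front faces its -x: front edge x = -70 mm; inner side faces y = +-165; roof underside 280 up, front valance (x -70 to -58) hanging down to 260. At the back a hook rail (face x = +55, 170 to 280 up) with three brass hooks; below the rail a glass back in the same plane.
- hook0 (a point): right-hand hook seen from the robot (hutch y = -70 mm): 6 mm wire from the rail towards the front, dipping, then turned up. This point: top of the wire at its dip, 215 mm above the desk, 25 mm before the rail, 100 mm behind the hutch's front edge. The upturned tip is 24 mm nearer the front, its top 239 mm above the desk. Axes as the hutch's
- hook1 (a point): middle hook seen from the robot (hutch y = 0 mm): 6 mm wire from the rail towards the front, dipping, then turned up. This point: top of the wire at its dip, 215 mm above the desk, 25 mm before the rail, 100 mm behind the hutch's front edge. The upturned tip is 24 mm nearer the front, its top 239 mm above the desk. Axes as the hutch's
- hook2 (a point): left-hand hook seen from the robot (hutch y = 70 mm): 6 mm wire from the rail towards the front, dipping, then turned up. This point: top of the wire at its dip, 215 mm above the desk, 25 mm before the rail, 100 mm behind the hutch's front edge. The upturned tip is 24 mm nearer the front, its top 239 mm above the desk. Axes as the hutch's
- magnifier: reading glass 205 mm long: dark handle, steel ring at one end, round lens (53 mm across, 10 thick) at the other. Lies flat. Origin: underside, below the middle of the place to grip it; x along the handle towards the ring, z up. Handle 14 mm wide, 16 mm high, x = -14 to +100 mm. Lens centre at x = -40 mm. About 110 g.
- brush: dusting brush 200 mm long: pale handle, steel ring at one end, flat bristle head 50 mm wide at the other. Lies flat. Origin: underside, below the middle of the place to grip it; x along the handle towards the ring, z up. Handle 14 mm wide, 16 mm high, x = -26 to +100 mm. Head to x = -61 mm. About 70 g.
- roller: hand roller for flattening prints, 200 mm long: black handle, steel ring at one end, rubber roller (24 mm across, 52 long, does not turn) across the other. Lies flat. Origin: underside, below the middle of the place to grip it; x along the handle towards the ring, z up. Handle 14 mm wide, 16 mm high, x = -10 to +100 mm. Roller axis at x = -47 mm, 12 mm up. About 120 g.
- magnifier_ring (a point): centre of the magnifier's hanging ring (inside radius 15 mm, wire 6 mm thick, lying flat with the tool), at x = +118 mm and 8 mm up in the magnifier's frame; axes as the magnifier's. Hanging at rest on a hook it is 15 to 20 mm below that hook's point and the tool's lower end clears the desk by about 20 mm
- brush_ring (a point): centre of the brush's hanging ring (inside radius 15 mm, wire 6 mm thick, lying flat with the tool), at x = +118 mm and 8 mm up in the brush's frame; axes as the brush's. Hanging at rest on a hook it is 15 to 20 mm below that hook's point and the tool's lower end clears the desk by about 20 mm
- roller_ring (a point): centre of the roller's hanging ring (inside radius 15 mm, wire 6 mm thick, lying flat with the tool), at x = +118 mm and 8 mm up in the roller's frame; axes as the roller's. Hanging at rest on a hook it is 15 to 20 mm below that hook's point and the tool's lower end clears the desk by about 20 mm
- laser: laser distance meter, a black block 110 x 46 x 26 mm (x, y, z) with a screen and round keys on top. Origin: middle of the underside of the block; z up. Lower edges bevelled 3 mm. About 120 g.
- tape: pocket tape measure lying on its side, grey block 60 x 52 x 28 mm (x, y, z) with a blunt nose (12 x 16 mm, 4 to 16 mm up, centred at y = -12 mm) on its +x face. Origin: middle of the underside of the block without the nose; z up. Lower edges bevelled 3 mm. About 150 g.
- calliper: closed digital calliper: black housing 56 x 30 x 22 mm (x, y, z) with a screen, to be gripped; steel beam 16 wide, 5 thick, from it to x = +95 mm; at its other end the jaws, x = -50 to -28, y = -39 to +21 mm; beam and jaws 8 to 13 mm up. Origin: middle of the underside of the housing; z up. Lower edges bevelled 3 mm. About 140 g.
- case: fixed flat case 180 x 290 mm (x, y), its +x side to the robot's left; rigid insert, top 20 mm up, three cutouts 12 mm deep in the outlines of the instruments, 2 mm larger all round (3.5 round nose, beam, jaws). Origin: centre of its underside. A sprung pad amid each +-y side of a cutout: an instrument drops in about 8 mm, then takes 10 to 15 N from above for the last 4 mm to the floor.
- slot_laser (a point): on the floor (8 mm above the desk) of the laser's cutout: the laser's origin belongs here, its x and y axes along the case's, which are this point's axes. Fully home, the laser's top is 14 mm above the insert
- slot_tape (a point): on the floor (8 mm above the desk) of the tape's cutout: the tape's origin belongs here, its x and y axes along the case's, which are this point's axes. Fully home, the tape's top is 16 mm above the insert
- slot_calliper (a point): on the floor (8 mm above the desk) of the calliper's cutout: the calliper's origin belongs here, its x and y axes along the case's, which are this point's axes. Fully home, the calliper's top is 10 mm above the insert
- mug: bystander: white mug 80 mm across, 92 mm high; origin at the centre of its underside
- penpot: bystander: dark round pen pot 68 mm across, 95 mm high, pens to 165 mm; origin at the centre of its underside
- calculator: bystander: desk calculator 150 x 82 x 16 mm; origin at the centre of its underside

How it is judged:
At the end, for the whole second after the job is handed in: Each tool present hangs free on a hook of its own (ring centre within 28 mm of the hook's point, handle within 0.3 rad of upright, rings over 40 mm apart); each instrument present is home in its cutout (within 5 mm sideways, 2.5 mm of the floor, level within 0.06 rad) ((distance between magnifier_ring and hook0 below 0.028 m or distance between magnifier_ring and hook1 below 0.028 m or distance between magnifier_ring and hook2 below 0.028 m) and angle between each of magnifier, brush, roller's own x axis and vertical below 0.3 rad and (distance between brush_ring and hook0 below 0.028 m or distance between brush_ring and hook1 below 0.028 m or distance between brush_ring and hook2 below 0.028 m) and (distance between roller_ring and hook0 below 0.028 m or distance between roller_ring and hook1 below 0.028 m or distance between roller_ring and hook2 below 0.028 m) and distance between magnifier_ring and brush_ring above 0.04 m and distance between each of magnifier_ring, brush_ring and roller_ring above 0.04 m and horizontal distance between laser and slot_laser below 0.005 m and z of laser in the frame of slot_laser below 0.0025 m and angle between each of laser, tape, calliper's own z axis and vertical below 0.06 rad and linear speed of each of laser, tape, calliper below 0.05 m/s and horizontal distance between tape and slot_tape below 0.005 m and z of tape in the frame of slot_tape below 0.0025 m and horizontal distance between calliper and slot_calliper below 0.005 m and z of calliper in the frame of slot_calliper below 0.0025 m); the robot touches nothing.
It fails at once if the mug is pushed more than 40 mm or tipped (distance of mug from where it was at the start of the episode above 0.04 m or angle between mug's own z axis and vertical above 0.4 rad).
It fails at once if the penpot is pushed more than 40 mm or tipped (distance of penpot from where it was at the start of the episode above 0.04 m or angle between penpot's own z axis and vertical above 0.4 rad).
It fails at once if the calculator is pushed more than 40 mm or tipped (distance of calculator from where it was at the start of the episode above 0.04 m or angle between calculator's own z axis and vertical above 0.4 rad).
Of magnifier, brush, roller only 2 to 3 are there at a start; the rules pass over those that are not, and their reading is None.
Of laser, tape, calliper only 2 to 3 are there at a start; the rules pass over those that are not, and their reading is None.
At some moment in a run one of magnifier, brush, roller, laser, tape, calliper may be knocked a few centimetres aside while the robot is not near it.
It also fails if it takes over 210 s, if anything falls off the work surface, if the arm or the gripper's body presses on something with over 40 N, if the wrist force passes 120 N, or if a joint passes its speed limit or range.

## Working session

There is one attempt and no reset: what is moved stays moved. The work goes in short steps, Python scripts to look and compute and a tool call to move; the robot and the scene stay as the last step left them, time stands still between calls to the robot, and variables do not carry over. Pictures are saved under pics/ and viewed, at most 14 in all, crops included, and the job is handed in when it is done.

Besides the shell and the picture viewer there is one more tool, called after "Call:" by a JSON object that holds its "op" and its "data". play_rows: Moves the arm, as the interface text tells. Its arguments: {"type":"object","properties":{"plan":{"type":"array","items":{"type":"array","items":{"type":"array","items":{"type":"number"}}}},"force":{"type":"number"}},"required":["plan"]}

```bash
mkdir -p pics; cat > h.py <<'E'
import numpy as np, cv2
from plant import status, eyes, bot
def grab(n,f=None):
    im=eyes.get_image(n)
    if f: cv2.imwrite('pics/'+f,cv2.cvtColor(im['color'],cv2.COLOR_RGB2BGR))
    return im
def ray(im,uv):
    K=np.array(im['camera_matrix']);uv=np.atleast_2d(uv).astype(float)
    d=cv2.undistortPoints(uv.reshape(-1,1,2),K,np.array([im['k1'],0,0,0.])).reshape(-1,2)
    R,_=cv2.Rodrigues(np.array(im['rvec'],float));t=np.array(im['tvec'],float).ravel()
    return -R.T@t,(R.T@np.c_[d,np.ones(len(d))].T).T
def onz(im,uv,z):
    c,d=ray(im,uv);return c+d*((z-c[2])/d[:,2])[:,None]
def proj(im,P):
    return cv2.projectPoints(np.atleast_2d(P).astype(float),np.array(im['rvec'],float),np.array(im['tvec'],float),np.array(im['camera_matrix']),np.array([im['k1'],0,0,0.]))[0].reshape(-1,2)
E
python3 - <<'E'
from h import *
for n in('side','top'):
    im=grab(n,n+'0.png'); print(n,im['camera_matrix'],im['k1'],ray(im,[[256,192]]))
    cv2.imwrite(f'pics/{n}0b.png',cv2.resize(cv2.imread(f'pics/{n}0.png'),(800,600),interpolation=cv2.INTER_CUBIC))
print(status.get_state())
E
```

```text
side [[362.21122397   0.         253.77479338]
 [  0.         362.21122397 197.02357798]
 [  0.           0.           1.        ]] -0.039531653939777915 (array([0.07228319, 0.56826497, 0.93479778]), array([[ 0.42091102, -0.56572691, -0.70923697]]))
top [[455.44199896   0.         253.22611709]
 [  0.         455.44199896 195.02965742]
 [  0.           0.           1.        ]] 0.05822216670475932 (array([ 0.31344222, -0.05558141,  1.46200213]), array([[ 0.19030897,  0.0176608 , -0.98160681]]))
{'clock': 0.1, 'joints': array([-1.34440189e+00,  3.13358951e-01,  1.49835682e+00, -2.07710937e-05,
        1.33103004e+00, -2.23433437e-01]), 'joint_vel': array([ 4.69304487e-04, -2.36511477e-03, -1.81099100e-03,  1.58665859e-03,
        6.37618864e-04,  8.33703988e-05]), 'tau': array([ 5.10552025e-03, -4.02808177e+01, -2.52645457e+01,  6.97249523e-02,
        3.42370535e-02, -6.73050454e-05]), 'position': array([ 0.22819133, -0.47255988,  0.23823788]), 'tcp_rot': array([[ 9.00519839e-01,  4.34814836e-01, -2.78504939e-04],
       [ 4.34814861e-01, -9.00519175e-01,  1.11919751e-03],
       [ 2.35844644e-04, -1.12895765e-03, -9.99999335e-01]]), 'wrist_force': array([-0.792796  ,  0.28184043, -0.46711737]), 'moment': array([-0.03184347,  0.01987817, -0.02035179]), 'grasp_force': 0.0, 'finger_gap': 0.08788363494035573}
```

View pics/top0b.png

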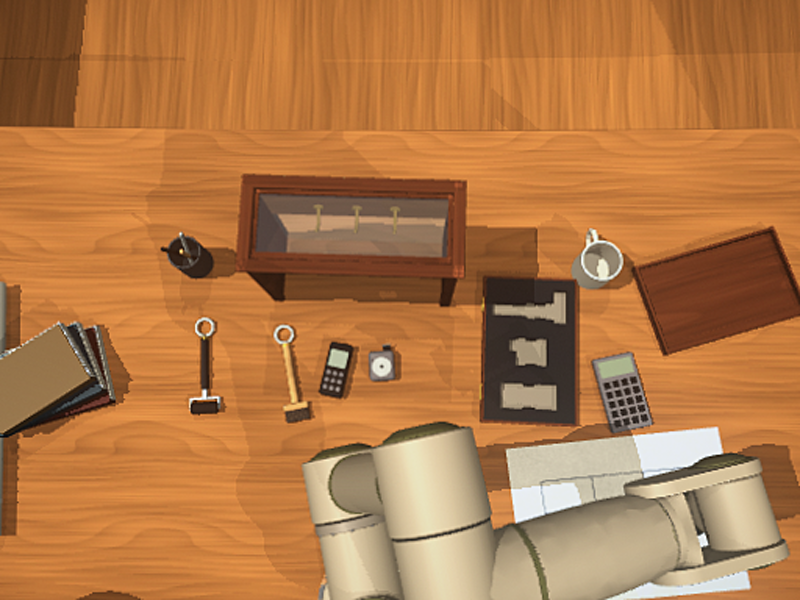

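View pics/side0b.png

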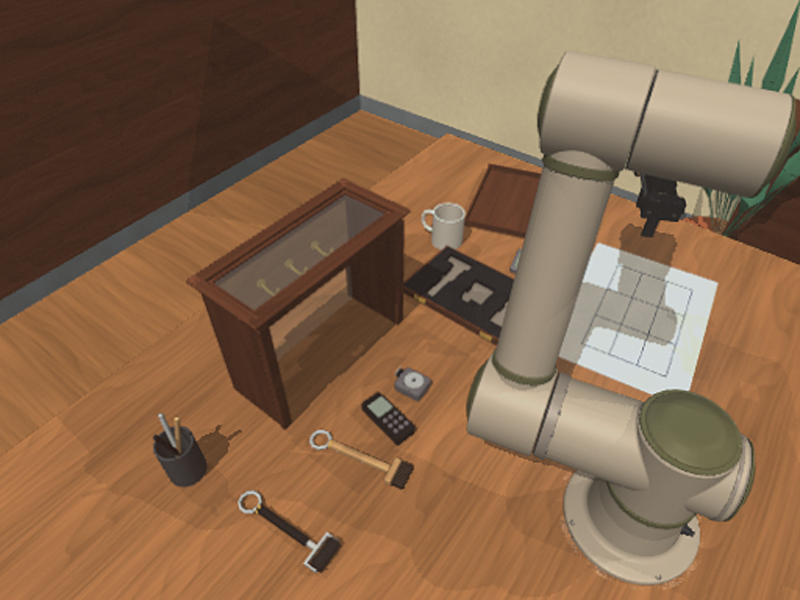

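Top view: roller (205,370), brush (290,375), laser (337,370), tape (382,363), case (530,350), hutch (353,225), in 800-wide pixels. There is no magnifier or calliper in sight, though the arm hides part of the desk.

```bash
python3 - <<'E'
from h import *
im=grab('top'); c=im['color']; hsv=cv2.cvtColor(c,cv2.COLOR_RGB2HSV)
m=((hsv[...,1]<90)).astype(np.uint8)
m[262:]=0;m[:105]=0
n,l,s,ce=cv2.connectedComponentsWithStats(m)
for i in range(1,n):
    if s[i,4]>25:
        r=cv2.minAreaRect(np.argwhere(l==i)[:,::-1].astype(np.float32)); b=cv2.boxPoints(r)
        z=.02; w=onz(im,b,z)[:,:2]
        print(i,s[i],ce[i].round(1),c[l==i].mean(0).round(),'W',onz(im,[r[0]],z)[0,:2].round(4),'box',w.round(3).tolist())
v=np.zeros((600,800,3),np.uint8)
a=cv2.resize(c[195:275,115:265],None,fx=5.3,fy=5.3,interpolation=cv2.INTER_CUBIC); 
cv2.imwrite('pics/a.png',a[...,::-1])
b=cv2.resize(c[105:200,150:305],None,fx=5,fy=5,interpolation=cv2.INTER_CUBIC); cv2.imwrite('pics/b.png',b[...,::-1])
d=cv2.resize(c[170:280,300:380],None,fx=5,fy=5,interpolation=cv2.INTER_CUBIC); cv2.imwrite('pics/d.png',d[...,::-1])
E
```

```text
1 [ 164  124  122   37 1672] [203.3 139.3] [108.  87.  74.] W [0.7601 0.0759] box [[0.698, 0.273], [0.821, 0.278], [0.823, -0.123], [0.7, -0.123]]
8 [283 134   3  30  62] [284.3 151.9] [87. 71. 64.] W [ 0.7389 -0.1199] box [[0.788, -0.117], [0.788, -0.123], [0.69, -0.123], [0.69, -0.117]]
16 [366 146  33  39 795] [381.7 167.7] [168. 159. 139.] W [ 0.6747 -0.4363] box [[0.644, -0.368], [0.75, -0.422], [0.705, -0.504], [0.601, -0.45]]
17 [115 149  13  15  65] [120.  155.6] [94. 85. 76.] W [0.7085 0.4148] box [[0.704, 0.446], [0.735, 0.435], [0.713, 0.384], [0.682, 0.395]]
23 [107 162  20  11  54] [117.6 168.1] [80. 70. 63.] W [0.6701 0.4284] box [[0.661, 0.461], [0.689, 0.459], [0.68, 0.396], [0.651, 0.398]]
34 [  0 181  13  49 191] [  1.9 206. ] [129. 123. 107.] W [0.5447 0.7687] box [[0.623, 0.796], [0.623, 0.758], [0.468, 0.741], [0.468, 0.779]]
35 [ 310  180   58   82 4216] [339.9 224.2] [91. 79. 67.] W [ 0.5029 -0.292 ] box [[0.634, -0.204], [0.635, -0.386], [0.377, -0.377], [0.375, -0.201]]
50 [125 203  12  13  67] [130.6 208.8] [199. 195. 182.] W [0.5345 0.3726] box [[0.554, 0.3
[... 349 characters left out ...]
  13 150] [215.8 229.1] [169. 174. 148.] W [0.4715 0.0969] box [[0.457, 0.12], [0.495, 0.112], [0.486, 0.073], [0.448, 0.082]]
62 [236 224  17  20 291] [243.8 233.6] [166. 158. 148.] W [0.4583 0.0077] box [[0.486, 0.035], [0.49, -0.014], [0.431, -0.02], [0.427, 0.03]]
63 [379 226  36  36 838] [395.9 243.9] [134. 128. 114.] W [ 0.4257 -0.4682] box [[0.473, -0.415], [0.496, -0.495], [0.38, -0.52], [0.357, -0.442]]
66 [205 236  15  16 131] [212.1 243.3] [102.  89.  82.] W [0.4234 0.1076] box [[0.404, 0.131], [0.452, 0.121], [0.443, 0.084], [0.395, 0.095]]
67 [121 248  20  14  76] [131.1 254.3] [193. 188. 179.] W [0.3904 0.3629] box [[0.372, 0.393], [0.412, 0.393], [0.409, 0.333], [0.37, 0.332]]
```

View pics/a.png

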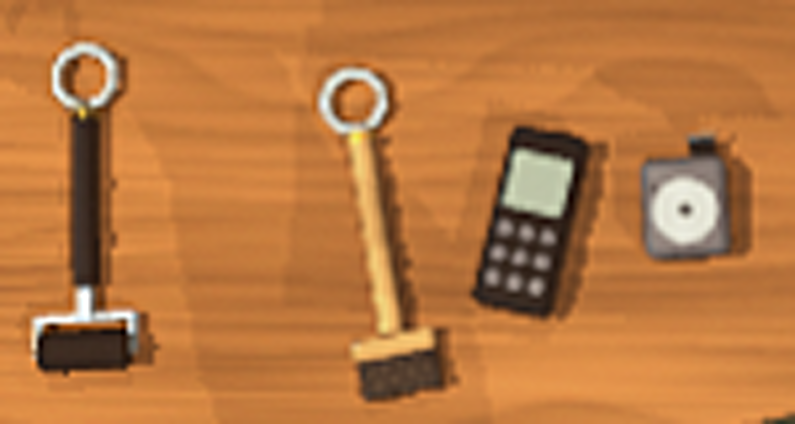

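View pics/b.png

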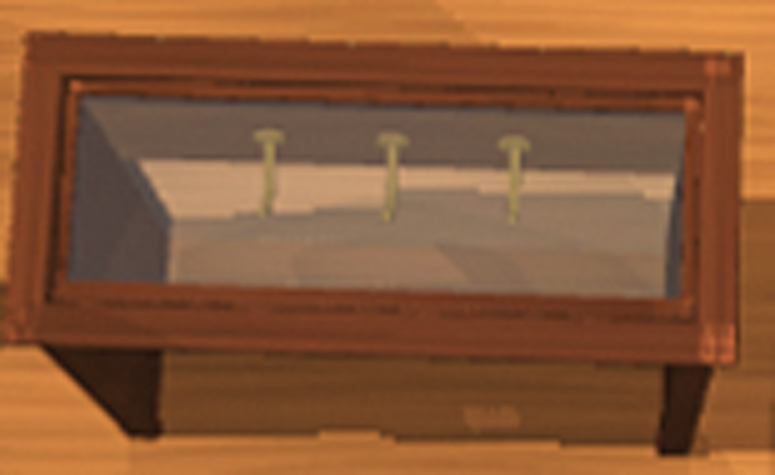

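View pics/d.png

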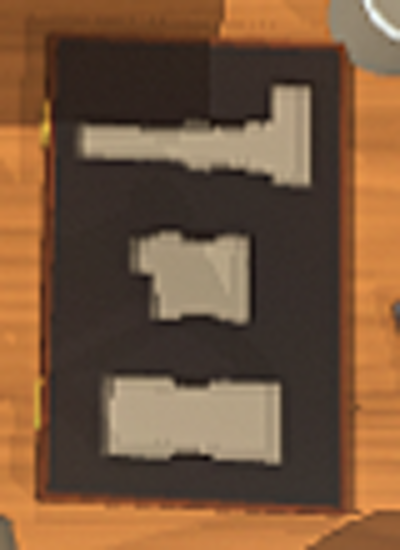

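The crops show, in pixels:
- **Crop a:** roller ring (86,78), brush ring (354,101), laser corners, tape with its nose at the upper right.
- **Crop b:** roof corners, hook tips (265,215), (388,220), (512,222).
- **Crop d:** cutout edges, laser (105..282, 378..463), tape block (152..250, 238..322).

```bash
python3 - <<'E'
from h import *
im=grab('top')
A=lambda p,z:onz(im,np.array(p,float)/5.3+[115-.4,195-.4],z)[:,:2]
B=lambda p,z:onz(im,np.array(p,float)/5+[150-.4,105-.4],z)[:,:2]
D=lambda p,z:onz(im,np.array(p,float)/5+[300-.4,170-.4],z)[:,:2]
def tool(n,ring,tail,zt,xt):
    r=A([ring],.010)[0];t=A([tail],zt)[0];u=(r-t);L=np.linalg.norm(u);u/=L
    print(n,'ring',r.round(4),'grip',(r-.118*u).round(4),'yaw',np.degrees(np.arctan2(u[1],u[0])).round(1),'L',L.round(4),xt)
tool('roller',(86,78),(84,347),.022,.118+.047)
tool('roller h',(86,78),(86,285),.016,.118+.010)
tool('brush',(354,101),(390,331),.016,.118+.026)
tool('brush head',(354,101),(402,395),.012,.179)
l=A([(515,127),(588,140),(548,318),(474,300)],.026);u=(l[0]+l[1]-l[2]-l[3])/2
print('laser',l.mean(0),np.degrees(np.arctan2(u[1],u[0])),np.linalg.norm(u),np.linalg.norm(l[0]-l[1]))
l=A([(642,158),(728,155),(733,257),(645,258)],.028);u=(l[0]+l[1]-l[2]-l[3])/2
print('tape',l.mean(0),np.degrees(np.arctan2(u[1],u[0])),np.linalg.norm(u),np.linalg.norm(l[0]-l[1]),A([(702,143)],.016))
c=D([(50,36),(349,44),(349,510),(40,500)],.02);print('case',c.mean(0),[np.linalg.norm(c[i]-c[i-1]).round(4) for i in range(4)])
for a,b in((0,3),(1,2),(1,0),(2,3)):
    u=c[a]-c[b];print(np.degrees(np.arctan2(u[1],u[0])).round(2))
def slot(n,x0,x1,y0,y1):
    xm,ym=(x0+x1)/2,(y0+y1)/2
    Lf=D([(x0,ym)],.02)[0];Rt=D([(x1,ym)],.008)[0];Tp=D([(xm,y0)],.008)[0];Bt=D([(xm,y1)],.02)[0]
    print(n,'x',(Tp[0]+Bt[0])/2,'y',(Lf[1]+Rt[1])/2,'size',Tp[0]-Bt[0],Lf[1]-Rt[1])
slot('laser',104,281,379,462);slot('tape',152,249,237,322)
h=B([(27,33),(743,55),(735,362),(5,340)],.303);print('hutch',h.mean(0),[np.linalg.norm(h[i]-h[i-1]).round(4) for i in range(4)],h)
print('tips',B([(265,213),(388,218),(512,220)],.239))
print('base',B([(268,132),(392,136),(514,140)],.225))
print('legs',B([(135,437),(158,437),(660,453),(688,453)],0))
E
```

```text
roller ring [0.535  0.3745] grip [0.4173 0.3653] yaw 4.4 L 0.1632 0.16499999999999998
roller h ring [0.535  0.3745] grip [0.4173 0.3654] yaw 4.4 L 0.1262 0.128
brush ring [0.522  0.2105] grip [0.4064 0.1869] yaw 11.6 L 0.1416 0.144
brush head ring [0.522  0.2105] grip [0.4065 0.1867] yaw 11.7 L 0.1798 0.179
laser [0.44862573 0.09871423] -11.469566759454116 0.10682465272667427 0.04468910033112704
tape [0.45748757 0.00598654] 3.1471127257479203 0.060203328946463824 0.051437590017410315 [[ 0.49726958 -0.00196908]]
case [ 0.49442593 -0.29285773] [np.float64(0.2962), np.float64(0.1911), np.float64(0.2954), np.float64(0.19)]
-1.88
-2.11
-91.26
-91.0
laser x 0.39906230442615553 y -0.28927252030797573 size 0.052365720150185535 0.1121251439990234
tape x 0.48797641736106434 y -0.2964725272474963 size 0.055659737041874824 0.06308578776114887
hutch [0.66742545 0.04887567] [np.float64(0.1691), np.float64(0.3837), np.float64(0.1677), np.float64(0.3819)] [[ 0.75689618  0.23856489]
 [ 0.74629284 -0.14499787]
 [ 0.5786609  -0.13994881]
 [ 0.58785189  0.24188448]]
tips [[ 0.67679126  0.11679248]
 [ 0.67432057  0.04801569]
 [ 0.67354332 -0.02114994]]
base [[ 0.72863219  0.11851409]
 [ 0.72665956  0.0479561 ]
 [ 0.72462278 -0.02132513]]
legs [[ 0.59497034  0.23100155]
 [ 0.59508247  0.21591298]
 [ 0.58686601 -0.11287775]
 [ 0.58700208 -0.13110272]]
```

```bash
cat >> h.py <<'E'
from scipy.spatial.transform import Rotation as Rn
def down(yaw,tilt=0):
    "gripper x axis at yaw (deg), tilted up by tilt deg towards pointing along yaw"
    y=np.radians(yaw);b=np.array([[np.cos(y),np.sin(y),0],[np.sin(y),-np.cos(y),0],[0,0,-1.]])
    return b@Rn.from_euler('y',tilt,degrees=True).as_matrix()
def legs(wps,start=None):
    s=status.get_state(); p,R=(np.array(s['position']),np.array(s['tcp_rot'])) if start is None else start
    for q,Q in wps:
        q=np.array(q);sh=R.T@(q-p)*1e3;rv=Rn.from_matrix(R.T@Q).as_rotvec(degrees=True)
        print('shift',sh.round(1),'turn',rv.round(1),'rows',round(max(np.linalg.norm(sh)/41.7,np.linalg.norm(rv)/7.16),1)); p,R=q,Q
E
python3 - <<'E'
from h import *
print(down(25.8).round(2),down(0,30).round(2))
s=status.get_state();R=s['tcp_rot']
legs([((.32,-.14,.2),R),((.406,.187,.12),down(11.6)),((.406,.187,.004),down(11.6))])
E
```

```text
[[ 0.9   0.44  0.  ]
 [ 0.44 -0.9   0.  ]
 [ 0.    0.   -1.  ]] [[ 0.87  0.    0.5 ]
 [ 0.   -1.    0.  ]
 [ 0.5   0.   -0.87]]
shift [ 227.3 -259.6   38.6] turn [0. 0. 0.] rows 8.3
shift [ 219.6 -257.    80.2] turn [-0.  -0.  14.2] rows 8.3
shift [  0.   0. 116.] turn [0. 0. 0.] rows 2.8
```

Call:
{"op": "play_rows", "data": {"plan": [[[1,28,-32,5,0,0,0],[1,56,-64,10,0,0,0],[1,84,-96,15,0,0,0],[1,112,-128,20,0,0,0],[1,140,-160,25,0,0,0],[1,168,-192,30,0,0,0],[1,196,-224,35,0,0,0],[1,222,-256,38,0,0,0]]]}}

```text
clock: 0.87
position: [0.3149, -0.1513, 0.201]
tcp_rot: [[0.901, 0.434, 0.0], [0.434, -0.901, 0.0], [0.0, 0.0, -1.0]]
wrist_force: [1.8, -1.0, -0.6]
finger_gap: 0.0881
grasp_force: 0.0
```

Call:
{"op": "play_rows", "data": {"plan": [[[1,28,-32,0,0,0,2],[1,56,-64,0,0,0,4],[1,84,-96,5,0,0,6],[1,112,-128,10,0,0,8],[1,140,-160,15,0,0,10],[1,168,-192,20,0,0,12],[1,196,-224,25,0,0,14],[1,220,-252,30,0,0,14.2]]]}}

```text
clock: 1.53
position: [0.4029, 0.169, 0.1716]
tcp_rot: [[0.98, 0.199, 0.001], [0.199, -0.98, -0.0], [0.0, 0.0, -1.0]]
wrist_force: [0.8, -1.2, 0.2]
finger_gap: 0.0879
grasp_force: 0.0
```

```bash
python3 - <<'E'
from h import *
s=status.get_state();print(s['clock'],s['position'],s['joints'])
im=grab('top','t1.png')
legs([((.406,.187,.12),down(11.6)),((.406,.187,.004),down(11.6))])
E
```

```text
1.5333 [0.402851   0.16895446 0.17157366] [ 1.27690980e-01  1.90221424e-01  1.84477157e+00 -9.85266042e-05
  1.10609806e+00  1.49787436e+00]
shift [  5.4 -12.   50.6] turn [-0.1 -0.   0.2] rows 1.3
shift [  0.   0. 116.] turn [0. 0. 0.] rows 2.8
```

View pics/t1.png

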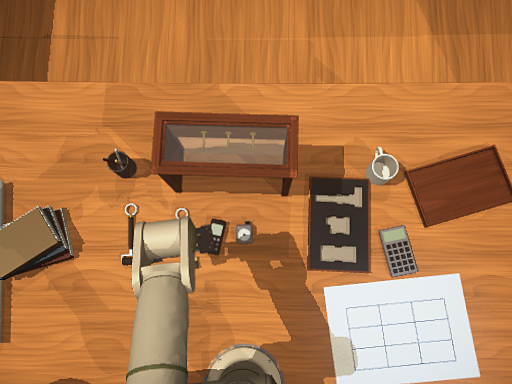

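The picture shows the desk under the arm is clear: only the roller (130,235), brush (182,212 ring), laser (215,235) and tape (244,232) are out. I'll grip the brush with the fingers narrowed, so they miss the laser.

Call:
{"op": "play_rows", "data": {"plan": [[[-0.1,5,-12,30,0,0,0],[-0.1,5,-12,50,0,0,0],[-0.1,5,-12,50,0,0,0],[-0.1,5,-12,80,0,0,0],[-0.1,5,-12,110,0,0,0],[-0.1,5,-12,140,0,0,0],[-0.1,5,-12,160,0,0,0],[-0.1,5,-12,167,0,0,0]]]}}

```text
clock: 2.25
position: [0.4047, 0.1787, 0.0034]
tcp_rot: [[0.98, 0.2, -0.003], [0.2, -0.98, -0.0], [-0.003, -0.0, -1.0]]
wrist_force: [0.2, -0.3, 0.1]
finger_gap: 0.0395
grasp_force: 0.0
```

Call:
{"op": "play_rows", "data": {"plan": [[[-0.1,0,0,0,0,0,0],[-1,0,0,0,0,0,0],[-1,0,0,0,0,0,0],[-1,0,0,0,0,0,0],[-1,0,0,0,0,0,0],[-1,0,0,0,0,0,0]]], "force": 45}}

```text
clock: 2.75
position: [0.4059, 0.1795, 0.0057]
tcp_rot: [[0.98, 0.201, 0.002], [0.201, -0.98, 0.0], [0.002, 0.0, -1.0]]
wrist_force: [-1.7, 0.3, 8.5]
finger_gap: 0.0134
grasp_force: 44.9
```

Call:
{"op": "play_rows", "data": {"plan": [[[-1,0,0,-30,0,0,0],[-1,0,0,-60,0,0,0],[-1,0,0,-90,0,0,0],[-1,0,0,-120,0,0,0],[-1,0,0,-150,0,0,0],[-1,0,0,-160,0,0,0],[-1,0,0,-160,0,0,0]]]}}

```text
clock: 3.33
position: [0.4064, 0.1795, 0.1674]
tcp_rot: [[0.98, 0.201, 0.005], [0.201, -0.98, 0.001], [0.005, 0.0, -1.0]]
wrist_force: [-0.3, 0.6, -0.9]
finger_gap: 0.0137
grasp_force: 44.9
```

```bash
cat >> h.py <<'E'
def tcp(ring,yaw,tilt,L=.118,zo=-.003):
    Q=down(yaw,tilt);return np.array(ring)-Q@[L,0,zo],Q
E
python3 - <<'E'
from h import *
legs([((.406,.1795,.167),down(11.6)),tcp((.53,.08,.24),0,50),tcp((.56,.047,.226),0,58),tcp((.655,.046,.228),0,58),tcp((.660,.046,.243),0,58),tcp((.685,.046,.228),0,58),tcp((.697,.046,.206),0,58)])
E
```

```text
shift [-0.4 -0.1  0.4] turn [ 0.  -0.3 -0. ] rows 0.0
shift [ 29.4 107.6  19.3] turn [-5.1 49.8 10.9] rows 7.2
shift [10.1 33.  48.4] turn [0. 8. 0.] rows 1.4
shift [52.   1.  79.5] turn [0. 0. 0.] rows 2.3
shift [15.4  0.  -3.7] turn [0. 0. 0.] rows 0.4
shift [ 0.5  0.  29.1] turn [0. 0. 0.] rows 0.7
shift [-12.3   0.   21.8] turn [0. 0. 0.] rows 0.6
```

Call:
{"op": "play_rows", "data": {"plan": [[[-1,4,14,3,-0.6,6,1.3],[-1,8,28,5,-1.3,12.5,2.7],[-1,12,42,8,-1.9,18.7,4.1],[-1,15,55,10,-2.5,25,5.4],[-1,19,68,12,-3.2,31.2,6.8],[-1,23,82,15,-3.8,37.4,8.2],[-1,27,96,18,-4.5,43.6,9.5],[-1,29,108,19,-5.1,49.8,10.9]]]}}

```text
clock: 4.0
position: [0.4453, 0.1087, 0.1471]
tcp_rot: [[0.775, 0.069, 0.628], [0.043, -0.998, 0.055], [0.63, -0.016, -0.776]]
wrist_force: [0.3, 1.1, -1.3]
finger_gap: 0.0131
grasp_force: 44.9
```

Call:
{"op": "play_rows", "data": {"plan": [[[-1,0,0,0,0,0,0],[-1,5,16,24,0,4,0],[-1,10,33,48,0,8,0],[-1,10,33,48,0,8,0],[-1,10,33,48,0,8,0]]]}}

```text
clock: 4.42
position: [0.456, 0.1151, 0.1339]
tcp_rot: [[0.753, 0.111, 0.649], [0.043, -0.992, 0.12], [0.657, -0.062, -0.751]]
wrist_force: [0.8, 0.4, 0.4]
finger_gap: 0.0132
grasp_force: 44.9
```

```bash
python3 - <<'E'
from h import *
s=status.get_state();print(s['clock'],s['position'],s['tcp_rot'].round(3),s['joints'].round(3),s['finger_gap'])
R=s['tcp_rot'];ring=s['position']+R@[.118,0,-.003]
t=grab('top');i=grab('side')
print(ring,proj(t,ring),proj(i,ring))
hk=[(.674,.047,.239),(.697,.046,.215)]
print(proj(t,hk),proj(i,hk))
c=cv2.resize(i['color'][90:290,90:290],None,fx=3,fy=3,interpolation=cv2.INTER_CUBIC)
cv2.imwrite('pics/s2.png',c[...,::-1])
E
```

```text
4.4167 [0.45603414 0.11507358 0.13386479] [[ 0.753  0.111  0.649]
 [ 0.043 -0.992  0.12 ]
 [ 0.657 -0.062 -0.751]] [-0.107  0.098  2.296  1.326  0.195  0.124] 0.013160963719176643
[0.5429049  0.11976372 0.21364244] [[201.22773301 196.02078029]] [[214.58192915 211.92603862]]
[[227.56145814 148.3130389 ]
 [228.73675032 142.9213363 ]] [[196.58675733 170.38504785]
 [192.05778646 173.12852331]]
```

View pics/s2.png

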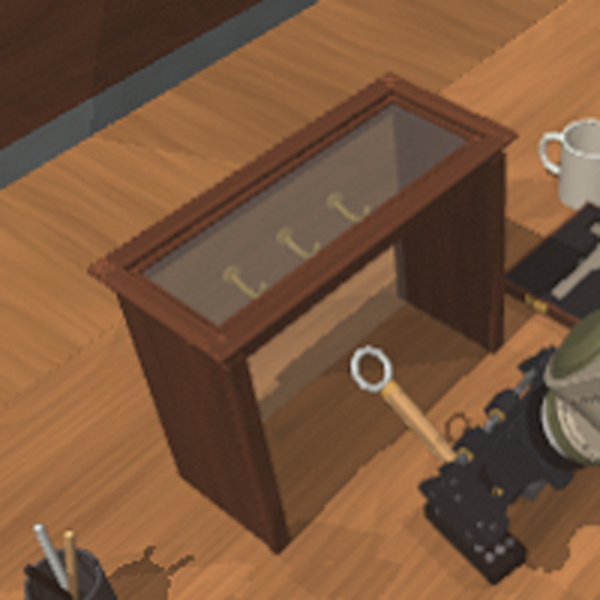

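The side crop shows the brush ring at (372,368), which matches the prediction to 1 px. The hook tips are at about (265,291), (318,247) and (368,211). The wrist is rolling past its singularity (j4 moving), so I'll keep turning.

```bash
python3 - <<'E'
from h import *
t=grab('top');i=grab('side')
T=np.array([(265,213),(388,218),(512,220)])/5+[149.6,104.6];S=np.array([(265,291),(318,247),(368,211)])/3+[89.7,89.7]
c1,d1=ray(t,T);c2,d2=ray(i,S)
for a,b in zip(d1,d2):
    k=np.linalg.lstsq(np.c_[a,-b],c2-c1,rcond=None)[0];p,q=c1+k[0]*a,c2+k[1]*b;print(((p+q)/2).round(4),np.linalg.norm(p-q).round(4))
legs([tcp((.54,.08,.226),0,75)])
E
```

```text
[0.6805 0.1184 0.2252] 0.001
[0.6765 0.0487 0.2324] 0.0006
[ 0.6754 -0.0211  0.2315] 0.0007
shift [25.9 42.3 49.7] turn [-7.4 34.   0.3] rows 4.9
```

Call:
{"op": "play_rows", "data": {"plan": [[[-1,4,6,7,-1.2,5,0],[-1,8,12,14,-2.4,10,0],[-1,12,20,22,-3.6,16,0],[-1,16,27,30,-5,22,0],[-1,20,34,40,-6,28,0],[-1,26,42,50,-7.4,34,0.3],[-1,26,42,50,-7.4,34,0.3],[-1,26,42,50,-7.4,34,0.3]]]}}

```text
clock: 5.28
position: [0.5145, 0.0816, 0.1128]
tcp_rot: [[0.461, 0.084, 0.884], [-0.007, -0.995, 0.098], [0.888, -0.051, -0.458]]
wrist_force: [0.5, 0.8, -0.6]
finger_gap: 0.0136
grasp_force: 44.9
```

```bash
python3 - <<'E'
from h import *
s=status.get_state();print(s['clock'],s['position'],s['tcp_rot'].round(3),s['joints'].round(3),s['finger_gap'])
legs([tcp((.54,.08,.226),0,75),tcp((.57,.047,.226),0,75)])
E
```

```text
5.2833 [0.51448037 0.08163827 0.11281427] [[ 0.461  0.084  0.884]
 [-0.007 -0.995  0.098]
 [ 0.888 -0.051 -0.458]] [-0.205  0.38   2.372  2.716  0.731 -1.336] 0.013630367677045141
shift [-2.4  1.5 -1.3] turn [-5.5 12.4 -1. ] rows 1.9
shift [ 7.8 33.  29. ] turn [0. 0. 0.] rows 1.1
```

Call:
{"op": "play_rows", "data": {"plan": [[[-1,0,7,5,-3,6,-0.5],[-1,2,14,10,-5.5,12.4,-1],[-1,2,22,15,-5.5,12.4,-1],[-1,2,34,20,-5.5,12.4,-1],[-1,2,34,20,-5.5,12.4,-1],[-1,2,34,20,-5.5,12.4,-1]]]}}

```text
clock: 5.78
position: [0.5343, 0.0514, 0.1025]
tcp_rot: [[0.265, 0.004, 0.964], [-0.002, -1.0, 0.005], [0.964, -0.004, -0.265]]
wrist_force: [-0.5, 0.3, -0.4]
finger_gap: 0.0133
grasp_force: 44.9
```

```bash
python3 - <<'E'
from h import *
s=status.get_state();R=s['tcp_rot'];print(s['clock'],s['position'],R.round(3),s['joints'].round(3),s['finger_gap'])
ring=s['position']+R@[.118,0,-.003];t=grab('top');i=grab('side')
print('ring',ring,proj(t,ring),proj(i,ring))
cv2.imwrite('pics/c3.png',np.hstack([cv2.resize(t['color'][110:240,150:310],(480,390)),cv2.resize(i['color'][120:250,150:256],(318,390))])[...,::-1])
legs([tcp((.655,.048,.230),0,75),tcp((.680,.048,.231),0,75),tcp((.690,.048,.218),0,75),tcp((.698,.048,.203),0,75)])
E
```

```text
5.7833 [0.53431562 0.05142323 0.10251588] [[ 0.265  0.004  0.964]
 [-0.002 -1.     0.005]
 [ 0.964 -0.004 -0.265]] [-0.231  0.589  2.374  2.89   1.13  -1.521] 0.013273159083564445
ring [0.5626419  0.05112087 0.21710441] [[225.83487301 189.02392509]] [[225.56109759 193.24034525]]
shift [36.5  3.8 86.7] turn [-0.2  0.3 -0. ] rows 2.3
shift [ 7.4  0.  23.9] turn [0. 0. 0.] rows 0.6
shift [-10.   0.  13.] turn [0. 0. 0.] rows 0.4
shift [-12.4   0.   11.6] turn [0. 0. 0.] rows 0.4
```

View pics/c3.png

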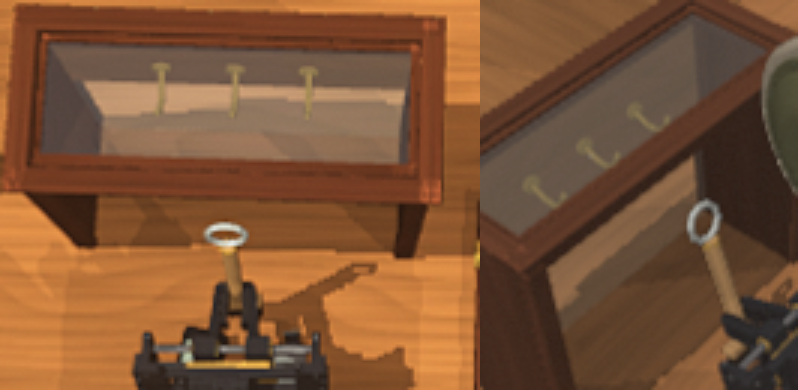

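The ring sits within 1 px of its predicted place in both views (top 225.3,188.7; side 224.7,194). Next I thread it on.

Call:
{"op": "play_rows", "data": {"plan": [[[-1,18,2,10,0,0,0],[-1,21,4,30,0,0,0],[-1,26,4,50,0,0,0],[-1,31,4,68,0,0,0],[-1,36,4,87,0,0,0],[-1,36,4,87,0,0,0]]]}}

```text
clock: 6.38
position: [0.63, 0.0474, 0.116]
tcp_rot: [[0.26, 0.003, 0.966], [0.001, -1.0, 0.003], [0.966, -0.0, -0.26]]
wrist_force: [0.4, 0.2, -0.1]
finger_gap: 0.0135
grasp_force: 44.9
```

Call:
{"op": "play_rows", "data": {"plan": [[[-1,4,0,12,0,0,0],[-1,7,0,24,0,0,0],[-1,7,0,24,0,0,0],[-1,2,0,30,0,0,0],[-1,-3,0,37,0,0,0],[-1,-3,0,37,0,0,0]]]}}

```text
clock: 6.88
position: [0.6623, 0.0467, 0.1]
tcp_rot: [[0.266, 0.001, 0.964], [0.0, -1.0, 0.001], [0.964, 0.0, -0.266]]
wrist_force: [0.3, -0.2, -0.0]
finger_gap: 0.0135
grasp_force: 44.9
```

```bash
python3 - <<'E'
from h import *
s=status.get_state();R=s['tcp_rot'];print(s['position'],s['wrist_force'],s['joints'].round(3))
ring=s['position']+R@[.118,0,-.003];t=grab('top');i=grab('side')
print('ring',ring,proj(t,ring),proj(i,ring))
cv2.imwrite('pics/c4.png',np.hstack([cv2.resize(t['color'][110:210,165:285],(480,400),interpolation=2),cv2.resize(i['color'][140:220,155:219],(320,400),interpolation=2)])[...,::-1])
legs([tcp((.690,.048,.218),0,75),tcp((.698,.048,.201),0,75),tcp((.699,.048,.197),0,86)])
E
```

```text
[0.66229226 0.04672281 0.09995143] [ 0.33503845 -0.19024026 -0.04006281] [-0.167  0.681  2.022  2.928  0.87  -1.477]
ring [0.69081216 0.04676832 0.21449231] [[228.43543736 145.06674452]] [[193.41239624 174.25187582]]
shift [ 2.5 -1.3 -0.4] turn [-0.1  0.4  0. ] rows 0.1
shift [-14.4   0.   12.1] turn [0. 0. 0.] rows 0.5
shift [-0.9  0.  24.5] turn [ 0. 11.  0.] rows 1.5
```

View pics/c4.png

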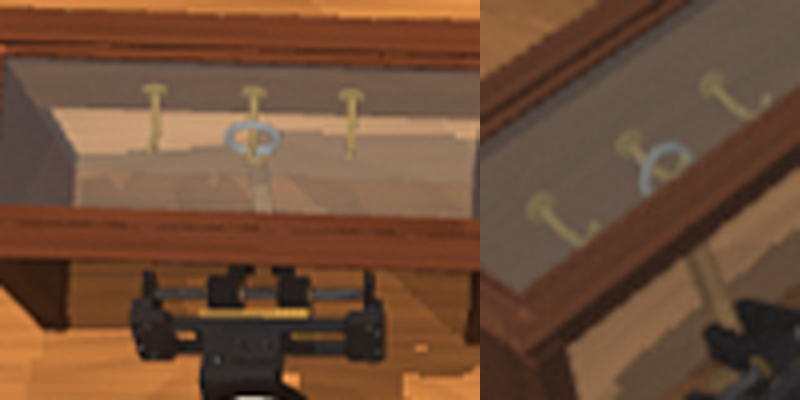

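Both views show the ring round the middle hook (top crop 252,138; side crop 665,168). I'll lower it, open the fingers slightly and back out.

Call:
{"op": "play_rows", "data": {"plan": [[[-1,-5,0,5,0,0,0],[-1,-10,0,10,0,0,0],[-1,-12,0,18,0,5,0],[-1,-14,0,28,0,10,0],[-1,-15,0,32,0,10,0],[-1,-15,0,32,0,10,0]]]}}

```text
clock: 7.48
position: [0.692, 0.0464, 0.0823]
tcp_rot: [[0.079, 0.002, 0.997], [0.002, -1.0, 0.002], [0.997, 0.002, -0.079]]
wrist_force: [-0.2, 1.5, 15.7]
finger_gap: 0.0138
grasp_force: 45.0
```

```bash
python3 - <<'E'
from h import *
s=status.get_state();R=s['tcp_rot'];print(s['position'],R.round(3),s['wrist_force'],s['finger_gap'])
ring=s['position']+R@[.118,0,-.003];print('ring',ring)
E
```

```text
[0.69199834 0.04639768 0.08227826] [[ 0.079  0.002  0.997]
 [ 0.002 -1.     0.002]
 [ 0.997  0.002 -0.079]] [-0.17575325  1.47241633 15.7126021 ] 0.013758405491820808
ring [0.69832928 0.04661174 0.2001463 ]
```

Call:
{"op": "play_rows", "data": {"plan": [[[-1,2,0,0,0,0,0],[-0.3,2,0,0,0,0,0],[-0.3,2,0,0,0,0,0],[-0.3,2,0,0,0,0,0],[-0.3,2,0,-15,0,0,0],[-0.3,2,0,-40,0,0,0],[-0.3,2,0,-80,0,0,0],[-0.3,2,0,-120,0,0,0]]]}}

```text
clock: 8.15
position: [0.5687, 0.0467, 0.0921]
tcp_rot: [[0.092, 0.001, 0.996], [0.001, -1.0, 0.001], [0.996, 0.0, -0.092]]
wrist_force: [-0.4, -0.1, -0.7]
finger_gap: 0.0308
grasp_force: 0.0
```

Call:
{"op": "play_rows", "data": {"plan": [[[-0.3,0,0,-40,0,0,0],[-0.3,0,0,-80,0,0,0],[-0.3,0,0,-110,0,0,0],[-0.3,0,0,-110,0,0,0]]]}}

```text
clock: 8.48
position: [0.4636, 0.0452, 0.1013]
tcp_rot: [[0.089, -0.001, 0.996], [0.002, -1.0, -0.002], [0.996, 0.002, -0.089]]
wrist_force: [-0.5, 0.9, -0.4]
finger_gap: 0.0308
grasp_force: 0.0
```

```bash
python3 - <<'E'
from h import *
s=status.get_state();R=s['tcp_rot'];print(s['clock'],s['position'],R.round(3),s['joints'].round(3))
t=grab('top','t5.png');i=grab('side')
print(proj(t,(.698,.047,.198)),proj(i,(.698,.047,.198)))
cv2.imwrite('pics/c5.png',np.hstack([cv2.resize(t['color'][110:260,110:260],(450,450),interpolation=2),cv2.resize(i['color'][140:260,140:226],(340,450),interpolation=2)])[...,::-1])
E
```

```text
8.4833 [0.46359529 0.04518471 0.10130262] [[ 0.089 -0.001  0.996]
 [ 0.002 -1.    -0.002]
 [ 0.996  0.002 -0.089]] [-0.346  0.823  2.561  2.795  1.71  -1.654]
[[228.83954045 144.33405159]] [[192.26398648 177.39336732]]
```

View pics/c5.png

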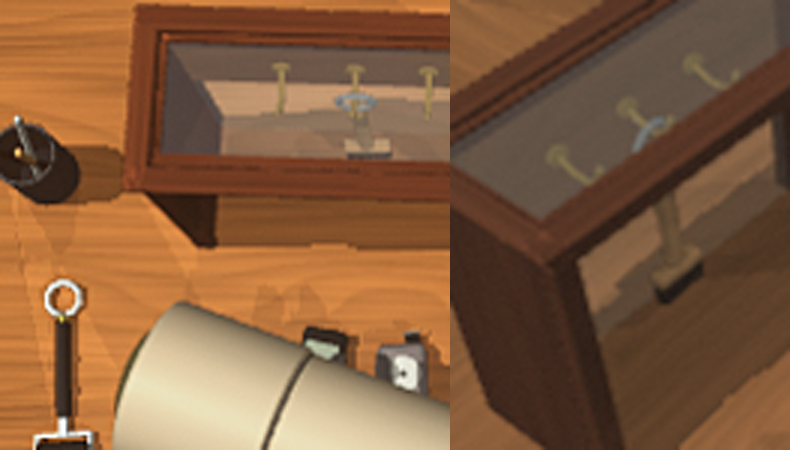

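The brush hangs on the middle hook (side crop: ring 650,135, head 675,275). Next is the roller.

```bash
python3 - <<'E'
from h import *
legs([((.45,.12,.22),down(3,45)),((.42,.3,.22),down(4.4,0)),((.417,.365,.15),down(4.4))])
E
```

```text
shift [118.  -73.6 -24.1] turn [  2.8 -39.5  -1.3] rows 5.5
shift [ -14.5 -181.3  -14.5] turn [  0.5 -45.   -1.3] rows 6.3
shift [  2. -65.  70.] turn [0. 0. 0.] rows 2.3
```

Call:
{"op": "play_rows", "data": {"plan": [[[-0.3,20,-10,-4,0.4,-5,0],[-0.3,40,-22,-8,0.8,-11,0],[-0.3,60,-34,-12,1.2,-17,-0.5],[-0.3,80,-46,-16,1.6,-23,-0.8],[-0.3,98,-60,-20,2,-29,-1],[-0.3,118,-74,-24,2.4,-35,-1],[-0.3,118,-74,-24,2.8,-39.5,-1.3],[-0.3,118,-74,-24,2.8,-39.5,-1.3]]]}}

```text
clock: 9.25
position: [0.4555, 0.1226, 0.201]
tcp_rot: [[0.506, 0.082, 0.859], [0.023, -0.996, 0.082], [0.862, -0.022, -0.506]]
wrist_force: [0.5, 1.2, -1.4]
finger_gap: 0.031
grasp_force: 0.0
```

Call:
{"op": "play_rows", "data": {"plan": [[[-0.3,-2,-24,-2,0,-6,0],[-0.3,-4,-48,-4,0,-12,-0.4],[-0.3,-6,-72,-6,0,-18,-0.6],[-0.3,-8,-96,-8,0,-24,-0.8],[-0.3,-10,-120,-10,0,-30,-1],[-0.3,-12,-145,-12,0,-36,-1],[-0.3,-13,-165,-14,0,-41,-1.2],[-0.3,-14,-181,-14,0,-45,-1.3]]]}}

```text
clock: 9.92
position: [0.4452, 0.2035, 0.1932]
tcp_rot: [[0.659, 0.182, 0.73], [0.042, -0.978, 0.206], [0.751, -0.105, -0.652]]
wrist_force: [0.4, 0.2, 0.2]
finger_gap: 0.0312
grasp_force: 0.0
```

```bash
python3 - <<'E'
from h import *
s=status.get_state();R=s['tcp_rot'];print(s['clock'],s['position'],R.round(3),s['joints'].round(3))
legs([((.417,.365,.15),down(4.4)),((.417,.365,.006),down(4.4))])
E
```

```text
9.9167 [0.44518041 0.20347926 0.19321672] [[ 0.659  0.182  0.73 ]
 [ 0.042 -0.978  0.206]
 [ 0.751 -0.105 -0.652]] [0.132 0.006 2.263 1.42  0.11  0.197]
shift [ -44.2 -158.5   40.9] turn [ -8.3 -48.6   3.2] rows 6.9
shift [  0.   0. 144.] turn [0. 0. 0.] rows 3.5
```

Call:
{"op": "play_rows", "data": {"plan": [[[-0.3,-6,-20,5,-1,-6,0.4],[-0.3,-12,-40,10,-2,-12,0.8],[-0.3,-18,-60,15,-3,-18,1.2],[-0.3,-24,-80,20,-4,-24,1.6],[-0.3,-30,-100,25,-5,-30,2],[-0.3,-36,-120,30,-6,-36,2.4],[-0.3,-40,-140,35,-7,-42,2.8],[-0.3,-44,-158,41,-8.3,-48.6,3.2]]]}}

```text
clock: 10.58
position: [0.4258, 0.3028, 0.1688]
tcp_rot: [[0.829, 0.208, 0.518], [0.085, -0.964, 0.251], [0.552, -0.164, -0.818]]
wrist_force: [0.1, 0.4, 0.4]
finger_gap: 0.0312
grasp_force: 0.0
```

Call:
{"op": "play_rows", "data": {"plan": [[[-0.3,0,0,0,0,0,0]]]}}

```text
clock: 10.67
position: [0.4265, 0.3049, 0.1692]
tcp_rot: [[0.829, 0.21, 0.518], [0.086, -0.964, 0.253], [0.552, -0.166, -0.817]]
wrist_force: [-0.2, 0.7, 0.1]
finger_gap: 0.031
grasp_force: 0.0
```

```bash
python3 - <<'E'
from h import *
s=status.get_state();R=s['tcp_rot'];print(s['clock'],s['position'],R.round(3),s['joints'].round(3))
legs([((.417,.365,.15),down(4.4)),((.417,.365,.006),down(4.4))])
t=grab('top','t6.png');m=(cv2.cvtColor(t['color'],cv2.COLOR_RGB2HSV)[...,1]<90)[198:262,115:145].astype(np.uint8)
n,l,st,ce=cv2.connectedComponentsWithStats(m);print([(st[k,4],(ce[k]+[115,198]).round(1)) for k in range(1,n) if st[k,4]>25])
E
```

```text
10.6667 [0.42649236 0.30491971 0.16921941] [[ 0.829  0.21   0.518]
 [ 0.086 -0.964  0.253]
 [ 0.552 -0.166 -0.817]] [0.375 0.151 2.043 0.139 0.338 1.665]
shift [-13.3 -56.7  26. ] turn [-11.6 -33.3   4.8] rows 5.0
shift [  0.   0. 144.] turn [0. 0. 0.] rows 3.5
[(np.int32(67), array([130.5, 208.7])), (np.int32(27), array([129.6, 228.4])), (np.int32(53), array([135.9, 242.6])), (np.int32(206), array([124.2, 250.3])), (np.int32(34), array([136.5, 260.4]))]
```

Call:
{"op": "play_rows", "data": {"plan": [[[0,-3,-12,5,-2.3,-6.6,1],[0,-6,-24,10,-4.6,-13.2,2],[0,-8,-36,15,-7,-20,3],[0,-10,-46,20,-9.2,-26.5,3.8],[0,-13,-57,26,-11.6,-33.3,4.8],[0,-13,-57,26,-11.6,-33.3,4.8],[0,-13,-57,26,-11.6,-33.3,4.8]]]}}

```text
clock: 11.3
position: [0.4172, 0.363, 0.1484]
tcp_rot: [[0.997, 0.079, -0.001], [0.079, -0.997, -0.0], [-0.001, 0.0, -1.0]]
wrist_force: [-1.0, -0.7, -0.5]
finger_gap: 0.0441
grasp_force: 0.0
```

```bash
python3 - <<'E'
from h import *
s=status.get_state();R=s['tcp_rot'];print(s['clock'],s['position'],s['joints'].round(3))
legs([((.417,.365,.006),down(4.4))])
E
```

```text
11.3 [0.41720933 0.36304619 0.148441  ] [0.504 0.459 1.534 0.    1.149 1.996]
shift [ 1.000e-01 -2.000e+00  1.424e+02] turn [0.  0.1 0.1] rows 3.4
```

Then I descend, grip, lift, and tilt over towards the left hook (hook2).

Call:
{"op": "play_rows", "data": {"plan": [[[0,0,-1,30,0,0,0],[0,0,-1,60,0,0,0],[0,0,-1,90,0,0,0],[0,0,-1,120,0,0,0],[0,0,-1,142,0,0,0],[0,0,-1,142,0,0,0],[0,0,-1,142,0,0,0]]]}}

```text
clock: 11.88
position: [0.4167, 0.3625, 0.0081]
tcp_rot: [[0.997, 0.077, -0.0], [0.077, -0.997, -0.002], [-0.0, 0.002, -1.0]]
wrist_force: [0.2, 0.4, 0.7]
finger_gap: 0.0439
grasp_force: 0.0
```

Call:
{"op": "play_rows", "data": {"plan": [[[-1,0,0,0,0,0,0],[-1,0,0,0,0,0,0],[-1,0,0,0,0,0,0],[-1,0,0,0,0,0,0],[-1,0,0,0,0,0,0]]], "force": 50}}

```text
clock: 12.3
position: [0.4176, 0.3633, 0.0083]
tcp_rot: [[0.997, 0.077, 0.001], [0.077, -0.997, -0.002], [0.001, 0.002, -1.0]]
wrist_force: [-1.6, -0.8, 5.3]
finger_gap: 0.0132
grasp_force: 50.1
```

Call:
{"op": "play_rows", "data": {"plan": [[[-1,0,0,-30,0,0,0],[-1,0,0,-60,0,0,0],[-1,0,0,-90,0,0,0],[-1,0,0,-120,0,0,0],[-1,0,0,-150,0,0,0],[-1,0,0,-160,0,0,0],[-1,0,0,-160,0,0,0]]]}}

```text
clock: 12.88
position: [0.4181, 0.364, 0.1696]
tcp_rot: [[0.997, 0.077, 0.003], [0.077, -0.997, -0.001], [0.003, 0.001, -1.0]]
wrist_force: [-0.3, 0.2, -1.9]
finger_gap: 0.0135
grasp_force: 50.0
```

```bash
python3 - <<'E'
from h import *
s=status.get_state();R=s['tcp_rot'];print(s['clock'],s['position'],s['joints'].round(3),s['finger_gap'],s['wrist_force'])
legs([tcp((.53,.2,.25),4,45),tcp((.54,.15,.226),4,75)])
E
```

```text
12.8833 [0.41809443 0.36396289 0.16964676] [ 0.506  0.437  1.508 -0.003  1.195  2.001] 0.013531241722105758 [-0.32120112  0.20961838 -1.92064036]
shift [ 17.6 171.5   5.5] turn [-0.1 44.8  0.4] rows 6.3
shift [ 4.9 50.6 80.2] turn [ 0. 30. -0.] rows 4.2
```

Call:
{"op": "play_rows", "data": {"plan": [[[-1,2,21,0,0,5.6,0],[-1,4,42,1,0,11.2,0],[-1,6,63,2,0,16.8,0],[-1,8,84,2,0,22.4,0],[-1,11,105,3,0,28,0],[-1,13,126,4,0,33.6,0],[-1,15,150,5,0,39,0.3],[-1,17,171,5,0,44.8,0.4]]]}}

```text
clock: 13.55
position: [0.4441, 0.2034, 0.1605]
tcp_rot: [[0.753, 0.061, 0.655], [0.053, -0.998, 0.032], [0.656, 0.011, -0.755]]
wrist_force: [-0.1, -0.6, -1.6]
finger_gap: 0.0129
grasp_force: 50.0
```

Call:
{"op": "play_rows", "data": {"plan": [[[-1,0,0,0,0,0,0],[-1,1,10,16,0,6,0],[-1,2,20,32,0,12,0],[-1,3,30,48,0,18,0],[-1,4,40,64,0,24,0],[-1,5,50,80,0,30,0],[-1,5,50,80,0,30,0],[-1,5,50,80,0,30,0]]]}}

```text
clock: 14.22
position: [0.5023, 0.1674, 0.2638]
tcp_rot: [[0.538, 0.052, 0.842], [-0.02, -0.997, 0.074], [0.843, -0.056, -0.535]]
wrist_force: [0.5, 0.5, -1.4]
finger_gap: 0.0131
grasp_force: 50.0
```

```bash
python3 - <<'E'
from h import *
s=status.get_state();R=s['tcp_rot'];print(s['clock'],s['position'],s['joints'].round(3),s['finger_gap'])
print('ring',s['position']+R@[.118,0,0])
legs([tcp((.56,.118,.226),4,75,zo=0)])
E
```

```text
14.2167 [0.5022736  0.16735857 0.26376842] [ 0.108 -0.019  2.148 -1.228  0.018  2.876] 0.013122340780877297
ring [0.5657204  0.16504435 0.36323273]
shift [-112.2   61.3  100.3] turn [-0.4 17.4 -3.4] rows 3.9
```

The wrist swung the wrong way and reached a range stop (j4 −1.23). I'll untilt, yaw to the left, then tilt again so j4 turns positive.

```bash
python3 - <<'E'
from h import *
legs([((.44,.2,.2),down(6,35)),((.44,.16,.2),down(30,35)),((.46,.14,.2),down(25,65))])
E
```

```text
shift [-87.9 -32.2 -15.9] turn [ -0.1 -22.7  -4.4] rows 3.2
shift [-3.4 39.8 -2.4] turn [ 13.8   0.  -19.7] rows 3.4
shift [ 6.  27.3  4.2] turn [-3.9 30.   3.3] rows 4.2
```

Call:
{"op": "play_rows", "data": {"plan": [[[-1,-25,-8,-4,0,-6,-1],[-1,-50,-16,-8,0,-12,-2],[-1,-75,-24,-12,0,-18,-3],[-1,-88,-32,-16,0,-22.7,-4.4],[-1,-88,-32,-16,0,-22.7,-4.4],[-1,-88,-32,-16,0,-22.7,-4.4],[-1,-88,-32,-16,0,-22.7,-4.4],[-1,-88,-32,-16,0,-22.7,-4.4]]]}}

```text
clock: 14.88
position: [0.4397, 0.2009, 0.1998]
tcp_rot: [[0.816, 0.107, 0.568], [0.087, -0.994, 0.063], [0.572, -0.002, -0.82]]
wrist_force: [0.7, -0.2, -0.8]
finger_gap: 0.0133
grasp_force: 50.0
```

```bash
python3 - <<'E'
from h import *
s=status.get_state();R=s['tcp_rot'];print(s['clock'],s['position'],R.round(3),s['joints'].round(3),s['finger_gap'])
legs([((.44,.16,.2),down(30,35)),((.46,.14,.2),down(25,65))])
E
```

```text
14.8833 [0.43970819 0.2008779  0.19980237] [[ 0.816  0.107  0.568]
 [ 0.087 -0.994  0.063]
 [ 0.572 -0.002 -0.82 ]] [ 0.218  0.023  2.085 -0.146  0.432  1.796] 0.013299081654764186
shift [-3.2 40.7 -2.6] turn [ 13.5   0.1 -19.6] rows 3.3
shift [ 6.  27.3  4.2] turn [-3.9 30.   3.3] rows 4.2
```

Call:
{"op": "play_rows", "data": {"plan": [[[-1,-1,10,0,3.3,0,-4.9],[-1,-2,20,-1,6.7,0,-9.8],[-1,-3,30,-2,10,0,-14.7],[-1,-3,41,-3,13.5,0,-19.6],[-1,-3,41,-3,13.5,0,-19.6]]]}}

```text
clock: 15.3
position: [0.4377, 0.1635, 0.1974]
tcp_rot: [[0.775, 0.363, 0.517], [0.303, -0.932, 0.201], [0.555, 0.001, -0.832]]
wrist_force: [-0.2, 0.5, -0.2]
finger_gap: 0.0132
grasp_force: 50.0
```

Call:
{"op": "play_rows", "data": {"plan": [[[-1,1,6,1,-0.8,6,0.7],[-1,2,12,2,-1.6,12,1.4],[-1,4,18,3,-2.4,18,2],[-1,5,24,4,-3.2,24,2.6],[-1,6,27,4,-3.9,30,3.3],[-1,6,27,4,-3.9,30,3.3],[-1,6,27,4,-3.9,30,3.3]]]}}

```text
clock: 15.88
position: [0.4509, 0.1505, 0.1957]
tcp_rot: [[0.562, 0.339, 0.754], [0.182, -0.94, 0.287], [0.807, -0.024, -0.59]]
wrist_force: [-0.3, 1.2, -0.7]
finger_gap: 0.0135
grasp_force: 50.0
```

```bash
python3 - <<'E'
from h import *
s=status.get_state();R=s['tcp_rot'];print(s['clock'],s['position'],R.round(3),s['joints'].round(3),s['finger_gap'])
legs([tcp((.54,.118,.226),10,75,zo=0),tcp((.57,.118,.226),5,75,zo=0)])
E
```

```text
15.8833 [0.45094204 0.15051914 0.19572589] [[ 0.562  0.339  0.754]
 [ 0.182 -0.94   0.287]
 [ 0.807 -0.024 -0.59 ]] [-0.143 -0.037  2.352  1.681  0.405 -0.408] 0.013547894120351922
shift [-41.3  57.5  83.1] turn [-9.5 21.3  3.1] rows 3.3
shift [ 7.7  2.5 28.6] turn [-4.8 -0.   1.3] rows 0.7
```

Call:
{"op": "play_rows", "data": {"plan": [[[-1,-8,12,16,-2,5,0.6],[-1,-16,24,32,-4,10,1.2],[-1,-24,36,48,-6,15,1.8],[-1,-32,48,64,-8,20,2.4],[-1,-41,57,83,-9.5,21.3,3.1],[-1,-41,57,83,-9.5,21.3,3.1],[-1,-41,57,83,-9.5,21.3,3.1],[-1,-41,57,83,-9.5,21.3,3.1]]]}}

```text
clock: 16.55
position: [0.5087, 0.1143, 0.1085]
tcp_rot: [[0.263, 0.174, 0.949], [0.043, -0.985, 0.169], [0.964, -0.004, -0.267]]
wrist_force: [-0.8, 0.3, -1.8]
finger_gap: 0.0129
grasp_force: 50.0
```

```bash
python3 - <<'E'
from h import *
s=status.get_state();R=s['tcp_rot'];print(s['clock'],s['position'],R.round(3),s['joints'].round(3),s['finger_gap'])
ring=s['position']+R@[.118,0,0];t=grab('top','t7.png');i=grab('side','s7.png')
print('ring',ring,proj(t,ring),proj(i,ring))
for n,c in(('t',t),('s',i)):
    u=proj(c,ring)[0].astype(int);a=c['color'][u[1]-22:u[1]+22,u[0]-22:u[0]+22];m=(cv2.cvtColor(a,cv2.COLOR_RGB2HSV)[...,1]<70)&(a.max(2)>130)
    k,l,st,ce=cv2.connectedComponentsWithStats(m.astype(np.uint8));print(n,[(st[q,4],(st[q,:2]+st[q,2:4]/2-.5+u-22)) for q in range(1,k) if st[q,4]>12])
legs([tcp((.57,.118,.226),5,75,zo=0),tcp((.658,.1185,.230),5,75,zo=0),tcp((.683,.1185,.231),5,75,zo=0),tcp((.693,.1185,.217),5,75,zo=0),tcp((.700,.118,.200),5,84,zo=0)])
E
```

```text
16.55 [0.50870252 0.11425181 0.10847079] [[ 0.263  0.174  0.949]
 [ 0.043 -0.985  0.169]
 [ 0.964 -0.004 -0.267]] [-0.165  0.56   2.422  2.781  1.151 -1.509] 0.012872612545576043
ring [0.53975035 0.11931362 0.22220034] [[200.93841501 196.57952765]] [[215.34359859 210.2124997 ]]
t [(np.int32(60), array([200.5, 195.5]))]
s [(np.int32(24), array([212., 210.])), (np.int32(18), array([216.5, 211.5]))]
shift [ 8.3  4.9 28.5] turn [-5.1  0.3  1.2] rows 0.7
shift [26.6  7.2 83.7] turn [0. 0. 0.] rows 2.1
shift [ 7.4  2.2 23.8] turn [0. 0. 0.] rows 0.6
shift [-10.9   0.9  13.2] turn [0. 0. 0.] rows 0.4
shift [-13.2   1.1  29.6] turn [-0.  9.  0.] rows 1.3
```

Call:
{"op": "play_rows", "data": {"plan": [[[-1,8,5,28,-5.1,0.3,1.2],[-1,8,5,28,-5.1,0.3,1.2],[-1,8,5,28,-5.1,0.3,1.2]]]}}

```text
clock: 16.9
position: [0.54, 0.1157, 0.1145]
tcp_rot: [[0.251, 0.089, 0.964], [0.023, -0.996, 0.086], [0.968, 0.001, -0.252]]
wrist_force: [-0.5, 0.1, -0.5]
finger_gap: 0.0132
grasp_force: 50.0
```

Call:
{"op": "play_rows", "data": {"plan": [[[-1,6,2,20,0,0,0],[-1,13,4,40,0,0,0],[-1,20,5,60,0,0,0],[-1,26.6,7,84,0,0,0],[-1,26.6,7,84,0,0,0],[-1,34,9,108,0,0,0],[-1,34,9,108,0,0,0],[-1,23,10,121,0,0,0]]]}}

```text
clock: 17.57
position: [0.6618, 0.1148, 0.106]
tcp_rot: [[0.252, 0.087, 0.964], [0.024, -0.996, 0.084], [0.967, 0.002, -0.253]]
wrist_force: [-0.7, 0.0, -0.5]
finger_gap: 0.0129
grasp_force: 50.0
```

Call:
{"op": "play_rows", "data": {"plan": [[[-1,0,0,0,0,0,0],[-1,0,0,0,0,0,0]]]}}

```text
clock: 17.73
position: [0.6615, 0.1146, 0.1036]
tcp_rot: [[0.256, 0.086, 0.963], [0.023, -0.996, 0.083], [0.967, 0.001, -0.257]]
wrist_force: [-0.5, 0.6, -0.8]
finger_gap: 0.0133
grasp_force: 50.0
```

```bash
python3 - <<'E'
from h import *
s=status.get_state();R=s['tcp_rot'];print(s['position'],s['wrist_force'],s['joints'].round(3))
ring=s['position']+R@[.118,0,0];t=grab('top');i=grab('side')
print('ring',ring)
cv2.imwrite('pics/c8.png',np.hstack([cv2.resize(t['color'][110:210,165:285],(480,400),interpolation=2),cv2.resize(i['color'][150:230,145:209],(320,400),interpolation=2)])[...,::-1])
legs([tcp((.700,.118,.200),5,84,zo=0)])
E
```

```text
[0.66149021 0.11463544 0.10355257] [-0.50629406  0.56119368 -0.79888482] [-0.053  0.684  2.002  2.965  0.861 -1.492]
ring [0.69165578 0.11733337 0.21759975]
shift [-14.1   0.   30.7] turn [0.1 8.8 0. ] rows 1.2
```

View pics/c8.png

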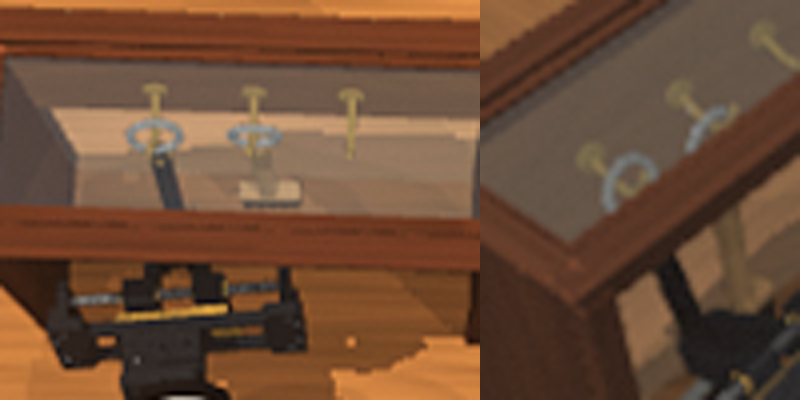

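The roller's ring is round the left hook in both views (top crop 155,135; side crop 628,185). I'll lower it and release.

Call:
{"op": "play_rows", "data": {"plan": [[[-1,-5,0,6,0,0,0],[-1,-10,0,14,0,3,0],[-1,-13,0,22,0,6,0],[-1,-14,0,31,0,8.8,0],[-1,-15,0,31,0,8.8,0],[-1,-15,0,31,0,8.8,0]]]}}

```text
clock: 18.33
position: [0.6902, 0.1171, 0.0842]
tcp_rot: [[0.095, 0.086, 0.992], [0.009, -0.996, 0.085], [0.995, 0.001, -0.095]]
wrist_force: [0.3, 0.2, 9.4]
finger_gap: 0.013
grasp_force: 50.0
```

Call:
{"op": "play_rows", "data": {"plan": [[[-1,1,0,0,0,0,0],[-0.3,1,0,0,0,0,0],[-0.3,1,0,0,0,0,0],[-0.3,1,0,0,0,0,0],[-0.3,1,0,-15,0,0,0],[-0.3,1,0,-40,0,0,0],[-0.3,1,0,-80,0,0,0],[-0.3,1,0,-120,0,0,0]]]}}

```text
clock: 19.0
position: [0.5684, 0.107, 0.0953]
tcp_rot: [[0.103, 0.085, 0.991], [0.01, -0.996, 0.085], [0.995, 0.001, -0.104]]
wrist_force: [0.0, -1.0, -0.7]
finger_gap: 0.0306
grasp_force: 0.0
```

Call:
{"op": "play_rows", "data": {"plan": [[[0,15,0,-35,0,0,0],[0.3,30,0,-70,0,0,0],[0.5,60,0,-90,0,-5,0],[0.5,90,0,-95,0,-11,0],[0.5,110,0,-100,0,-17,0],[0.5,125,0,-100,0,-23,0],[0.5,130,0,-100,0,-29,0],[0.5,130,0,-100,0,-35,0]]]}}

```text
clock: 19.67
position: [0.4863, 0.1109, 0.2265]
tcp_rot: [[0.436, 0.141, 0.889], [0.027, -0.989, 0.143], [0.9, -0.039, -0.435]]
wrist_force: [0.0, 0.7, -0.0]
finger_gap: 0.066
grasp_force: 0.0
```

```bash
python3 - <<'E'
from h import *
s=status.get_state();R=s['tcp_rot'];print(s['clock'],s['position'],R.round(3),s['joints'].round(3))
t=grab('top','t9.png');i=grab('side','s9.png')
legs([((.40,.08,.22),down(18,35)),((.40,.08,.2),down(0)),((.42,.1,.2),down(-11.5))])
hsv=cv2.cvtColor(t['color'],cv2.COLOR_RGB2HSV);m=(hsv[...,1]<90).astype(np.uint8);m[:218]=0;m[262:]=0;m[:,:190]=0;m[:,265:]=0
n,l,st,ce=cv2.connectedComponentsWithStats(m);print([(st[k],ce[k].round(1)) for k in range(1,n) if st[k,4]>40])
E
```

```text
19.6667 [0.4863     0.11086376 0.22646703] [[ 0.436  0.141  0.889]
 [ 0.027 -0.989  0.143]
 [ 0.9   -0.039 -0.435]] [-0.158 -0.014  2.359  2.366  0.414 -0.939]
shift [-43.8  19.  -79.4] turn [  6.  -29.5  -8.1] rows 4.4
shift [-11.5   0.   16.4] turn [ -5.5 -34.7  17.4] rows 5.5
shift [ 20. -20.   0.] turn [ 0.   0.  11.5] rows 1.6
[(array([190, 218,  38,  21, 265], dtype=int32), array([213.8, 229.9])), (array([190, 224,  63,  38, 774], dtype=int32), array([220.4, 241.9])), (array([222, 245,  19,   6,  55], dtype=int32), array([230.7, 247.8]))]
```

The roller is released. I go back through the wrist roll and above the laser.

Call:
{"op": "play_rows", "data": {"plan": [[[0.5,-10,4,-18,1.4,-6.7,-1.8],[0.5,-20,8,-36,2.8,-13.4,-3.6],[0.5,-30,12,-54,4.2,-20,-5.4],[0.5,-40,16,-70,5.4,-26,-7],[0.5,-44,19,-79,6,-29.5,-8.1],[0.5,-44,19,-79,6,-29.5,-8.1],[0.5,-44,19,-79,6,-29.5,-8.1],[0.5,-44,19,-79,6,-29.5,-8.1]]]}}

```text
clock: 20.43
position: [0.4016, 0.085, 0.2162]
tcp_rot: [[0.689, 0.291, 0.664], [0.19, -0.956, 0.223], [0.699, -0.027, -0.714]]
wrist_force: [0.3, 1.5, -1.0]
finger_gap: 0.0663
grasp_force: 0.0
```

```bash
python3 - <<'E'
from h import *
s=status.get_state();R=s['tcp_rot'];print(s['clock'],s['position'],R.round(3),s['joints'].round(3))
legs([((.38,.03,.22),down(0))])
E
```

```text
20.4333 [0.40162483 0.08499456 0.21616937] [[ 0.689  0.291  0.664]
 [ 0.19  -0.956  0.223]
 [ 0.699 -0.027 -0.714]] [-0.383 -0.27   2.36   0.907  0.615  0.256]
shift [-22.7  46.2 -29.3] turn [ -8.  -43.8  15.5] rows 6.6
```

Call:
{"op": "play_rows", "data": {"plan": [[[0.5,-4,15,-6,-1.2,-6.5,2.3],[0.5,-8,35,-12,-2.4,-13,4.6],[0.5,-12,55,-18,-3.6,-19.5,6.9],[0.5,-16,80,-22,-4.8,-26,9.2],[0.5,-20,105,-26,-6,-32,11.5],[0.5,-22,130,-29,-7,-38,13.6],[0.5,-22,150,-29,-8,-43.8,15.5],[0.5,-22,150,-29,-8,-43.8,15.5]]]}}

```text
clock: 21.1
position: [0.4138, -0.0701, 0.2174]
tcp_rot: [[1.0, -0.001, -0.004], [-0.001, -1.0, 0.006], [-0.004, -0.006, -1.0]]
wrist_force: [-0.1, 1.7, -0.6]
finger_gap: 0.0658
grasp_force: 0.0
```

```bash
python3 - <<'E'
from h import *
s=status.get_state();R=s['tcp_rot'];print(s['clock'],s['position'],R.round(3),s['joints'].round(3))
t=grab('top','t10.png');i=grab('side')
a=cv2.resize(t['color'][110:275,130:270],(500,589),interpolation=2);b=cv2.resize(i['color'][140:260,140:200],(295,589),interpolation=2)
cv2.imwrite('pics/c10.png',np.hstack([a,b])[...,::-1])
E
```

```text
21.1 [ 0.41379059 -0.07010945  0.21738965] [[ 1.    -0.001 -0.004]
 [-0.001 -1.     0.006]
 [-0.004 -0.006 -1.   ]] [-0.451  0.101  1.819  0.004  1.228  1.12 ]
```

View pics/c10.png

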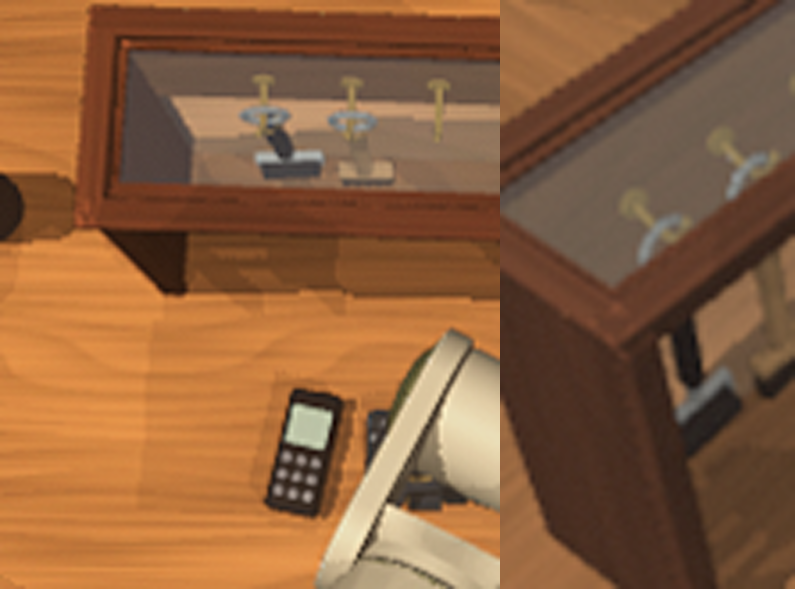

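Both tools hang (rings at crop 265,118 and 352,120). The laser is unmoved at crop (306,453), and I'll pick it up.

```bash
python3 - <<'E'
from h import *
legs([((.4486,.0987,.12),down(-11.5)),((.4486,.0987,.016),down(-11.5))])
E
```

```text
shift [  36.4 -166.1   99. ] turn [-0.4 -0.1 11.6] rows 4.7
shift [  0.   0. 104.] turn [0. 0. 0.] rows 2.5
```

Call:
{"op": "play_rows", "data": {"plan": [[[0.5,7,-33,20,-0.1,0,2.3],[0.5,14,-66,40,-0.2,0,4.6],[0.5,21,-100,60,-0.2,0,7],[0.5,28,-133,80,-0.3,0,9.3],[0.5,36,-166,99,-0.4,-0.1,11.6],[0.5,36,-166,99,-0.4,-0.1,11.6],[0.5,36,-166,99,-0.4,-0.1,11.6]]]}}

```text
clock: 21.78
position: [0.4476, 0.098, 0.1199]
tcp_rot: [[0.98, -0.199, 0.001], [-0.199, -0.98, -0.006], [0.002, 0.006, -1.0]]
wrist_force: [0.1, 0.3, 0.3]
finger_gap: 0.0662
grasp_force: 0.0
```

```bash
python3 - <<'E'
from h import *
legs([((.4486,.0987,.016),down(-11.5))])
E
```

```text
shift [  0.6  -1.5 103.9] turn [ 0.3 -0.1  0. ] rows 2.5
```

Call:
{"op": "play_rows", "data": {"plan": [[[0.5,0.5,-1,35,0.3,0,0],[0.5,0.5,-1,70,0.3,0,0],[0.5,0.5,-1,95,0.3,0,0],[0.5,0.5,-1,104,0.3,0,0],[0.5,0.5,-1,104,0.3,0,0],[0.5,0.5,-1,104,0.3,0,0]]]}}

```text
clock: 22.28
position: [0.4514, 0.0953, 0.0184]
tcp_rot: [[0.979, -0.204, 0.007], [-0.204, -0.979, -0.004], [0.008, 0.002, -1.0]]
wrist_force: [0.0, 0.1, 0.8]
finger_gap: 0.0659
grasp_force: 0.0
```

Call:
{"op": "play_rows", "data": {"plan": [[[-0.5,0,0,0,0,0,0],[-0.5,0,0,0,0,0,0],[-0.5,0,0,0,0,0,0],[-0.5,0,0,0,0,0,0],[-0.5,0,0,0,0,0,0]]], "force": 50}}

```text
clock: 22.7
position: [0.4518, 0.0956, 0.0183]
tcp_rot: [[0.979, -0.204, 0.008], [-0.204, -0.979, -0.005], [0.009, 0.003, -1.0]]
wrist_force: [-1.0, -0.1, 7.5]
finger_gap: 0.0453
grasp_force: 50.0
```

Call:
{"op": "play_rows", "data": {"plan": [[[-0.5,0,0,-30,0,0,0],[-0.5,0,0,-60,0,0,0],[-0.5,0,0,-90,0,0,0],[-0.5,0,0,-90,0,0,0]]]}}

```text
clock: 23.03
position: [0.4529, 0.0961, 0.1121]
tcp_rot: [[0.979, -0.204, 0.015], [-0.204, -0.979, -0.005], [0.016, 0.002, -1.0]]
wrist_force: [0.7, -0.2, -0.1]
finger_gap: 0.0449
grasp_force: 50.0
```

```bash
python3 - <<'E'
from h import *
t=grab('top')
legs([((.43,-.12,.14),down(-50)),((.399,-.289,.10),down(-91.6)),((.399,-.289,.04),down(-91.6))])
E
```

```text
shift [ 23.  216.  -29.6] turn [-0.1 -0.7 38.2] rows 5.3
shift [109.5 132.4  40. ] turn [ 0.   0.  41.6] rows 5.8
shift [ 0.  0. 60.] turn [0. 0. 0.] rows 1.4
```

Call:
{"op": "play_rows", "data": {"plan": [[[-0.5,5,40,-6,0,-0.3,6.5],[-0.5,10,80,-12,0,-0.5,13],[-0.5,15,120,-18,0,-0.7,20],[-0.5,19,160,-24,0,-0.7,27],[-0.5,21,190,-28,0,-0.7,33],[-0.5,23,216,-30,-0.1,-0.7,38.2],[-0.5,23,216,-30,-0.1,-0.7,38.2]]]}}

```text
clock: 23.67
position: [0.4282, -0.1235, 0.1374]
tcp_rot: [[0.637, -0.771, -0.006], [-0.771, -0.637, -0.0], [-0.003, 0.005, -1.0]]
wrist_force: [-0.5, 0.5, -0.6]
finger_gap: 0.045
grasp_force: 50.0
```

Call:
{"op": "play_rows", "data": {"plan": [[[-0.5,18,22,5,0,0,6.8],[-0.5,36,44,10,0,0,13.6],[-0.5,54,66,15,0,0,20.4],[-0.5,72,88,20,0,0,27],[-0.5,92,110,25,0,0,34],[-0.5,110,132,30,0,0,41.6],[-0.5,110,132,30,0,0,41.6],[-0.5,110,132,30,0,0,41.6]]]}}

```text
clock: 24.33
position: [0.3978, -0.2889, 0.1068]
tcp_rot: [[-0.028, -1.0, -0.007], [-1.0, 0.028, 0.002], [-0.002, 0.007, -1.0]]
wrist_force: [-0.3, 0.2, -1.8]
finger_gap: 0.0451
grasp_force: 50.0
```

```bash
python3 - <<'E'
from h import *
s=status.get_state();R=s['tcp_rot'];print(s['clock'],s['position'],R.round(3),s['joints'].round(3))
Q=down(-91.6);legs([((.399,-.293,.05),Q)])
t=grab('top','t11.png');i=grab('side','s11.png')
z=s['position'][2]+.008
c=cv2.resize(t['color'][165:285,290:400],(550,600),interpolation=2);d=cv2.resize(i['color'][150:270,230:290],(250,500),interpolation=2)
o=np.zeros((600,800,3),np.uint8);o[:,:550]=c;o[:500,550:]=d;cv2.imwrite('pics/c11.png',o[...,::-1])
E
```

```text
24.3333 [ 0.39775752 -0.28890833  0.10676381] [[-0.028 -1.    -0.007]
 [-1.     0.028  0.002]
 [-0.002  0.007 -1.   ]] [-0.865  0.396  1.759 -0.004  0.993  2.306]
shift [ 4.2 -1.7 56.7] turn [0.4 0.1 0. ] rows 1.4
```

View pics/c11.png

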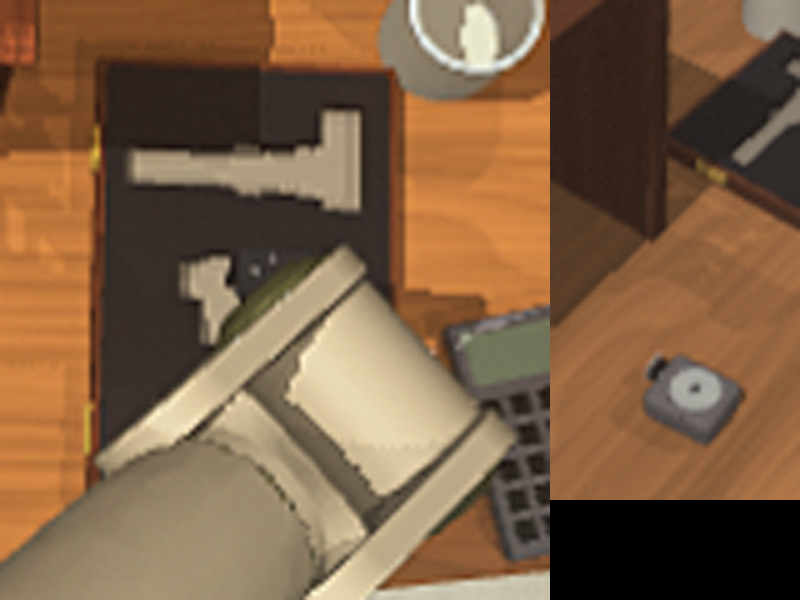

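The arm hides the slot in the top view, and the tape is unmoved. I'll insert by numbers and force feel.

Call:
{"op": "play_rows", "data": {"plan": [[[-0.5,4,-1.5,30,0.4,0,0],[-0.5,4,-1.5,55,0.4,0,0],[-0.5,4,-1.5,60,0.4,0,0],[-0.5,4,-1.5,60,0.4,0,0],[-0.5,4,-1.5,60,0.4,0,0]]]}}

```text
clock: 24.85
position: [0.4, -0.2928, 0.0491]
tcp_rot: [[-0.026, -1.0, 0.003], [-1.0, 0.026, -0.001], [0.001, -0.003, -1.0]]
wrist_force: [0.2, -0.2, -0.5]
finger_gap: 0.0455
grasp_force: 50.0
```

```bash
python3 - <<'E'
from h import *
Q=down(-91.6);legs([((.399,-.293,.035),Q)])
E
```

```text
shift [ 0.2  1.  14.1] turn [-0.1 -0.   0.1] rows 0.3
```

Call:
{"op": "play_rows", "data": {"plan": [[[-0.5,0,1,6,0,0,0],[-0.5,0,1,12,0,0,0],[-0.5,0,1,15,0,0,0],[-0.5,0,1,15,0,0,0],[-0.5,0,1,15,0,0,0]]]}}

```text
clock: 25.27
position: [0.3986, -0.2936, 0.0336]
tcp_rot: [[-0.028, -1.0, 0.003], [-1.0, 0.028, -0.001], [0.001, -0.003, -1.0]]
wrist_force: [-0.9, -1.3, 1.8]
finger_gap: 0.0453
grasp_force: 50.0
```

It is entering the cutout with little force, so I press on.

Call:
{"op": "play_rows", "data": {"plan": [[[-0.5,0,0,3,0,0,0],[-0.5,0,0,5,0,0,0],[-0.5,0,0,7,0,0,0],[-0.5,0,0,8,0,0,0],[-0.5,0,0,8,0,0,0],[-0.5,0,0,8,0,0,0]]]}}

```text
clock: 25.77
position: [0.3989, -0.2945, 0.0295]
tcp_rot: [[-0.027, -1.0, 0.003], [-1.0, 0.027, -0.004], [0.004, -0.003, -1.0]]
wrist_force: [-14.7, 6.3, 51.5]
finger_gap: 0.0452
grasp_force: 50.0
```

Side forces suggest the laser is too far +x and −y. I'll ease off, shift and press again.

Call:
{"op": "play_rows", "data": {"plan": [[[-0.5,-0.5,1,-4,0,0,0],[-0.5,-1,2,-4,0,0,0],[-0.5,-1,2,-4,0,0,0],[-0.5,-1,2,-2,0,0,0],[-0.5,-1,2,-2,0,0,0]]]}}

```text
clock: 26.18
position: [0.3981, -0.2945, 0.0297]
tcp_rot: [[-0.028, -1.0, 0.006], [-1.0, 0.028, -0.006], [0.006, -0.007, -1.0]]
wrist_force: [-2.1, -4.8, 19.9]
finger_gap: 0.0452
grasp_force: 50.0
```

Call:
{"op": "play_rows", "data": {"plan": [[[-0.5,0,0,1,0,0,0],[-0.5,0,0,2,0,0,0],[-0.5,0,0,2,0,0,0],[-0.5,0,0,2,0,0,0]]]}}

```text
clock: 26.52
position: [0.3982, -0.2945, 0.0295]
tcp_rot: [[-0.027, -1.0, 0.007], [-1.0, 0.027, -0.006], [0.006, -0.007, -1.0]]
wrist_force: [-8.6, 2.3, 44.5]
finger_gap: 0.0452
grasp_force: 50.1
```

I'll release and press from above with shut fingers; the contact height will show whether it is home (top at 34 mm).

Call:
{"op": "play_rows", "data": {"plan": [[[-0.5,0,0,-3,0,0,0],[0.3,0,0,-3,0,0,0],[0.3,0,0,-3,0,0,0],[0.3,0,0,-3,0,0,0],[0.3,0,0,-25,0,0,0],[-1,-4,0,-35,0,0,0],[-1,-4,0,-35,0,0,0],[-1,-4,0,-35,0,0,0]]]}}

```text
clock: 27.18
position: [0.3967, -0.2878, 0.0601]
tcp_rot: [[-0.027, -1.0, 0.002], [-1.0, 0.027, -0.0], [0.0, -0.002, -1.0]]
wrist_force: [0.9, 0.7, 0.1]
finger_gap: 0.0395
grasp_force: 0.0
```

Call:
{"op": "play_rows", "data": {"plan": [[[-1,0,0,0,0,0,0],[-1,0,0,0,0,0,0],[-1,0,0,10,0,0,0],[-1,0,0,20,0,0,0],[-1,0,0,24,0,0,0],[-1,0,0,24,0,0,0]]]}}

```text
clock: 27.68
position: [0.397, -0.2886, 0.0357]
tcp_rot: [[-0.028, -1.0, 0.003], [-1.0, 0.028, -0.001], [0.001, -0.003, -1.0]]
wrist_force: [1.8, -0.6, 5.9]
finger_gap: 0.0009
grasp_force: 3.1
```

Call:
{"op": "play_rows", "data": {"plan": [[[-1,0,0,1,0,0,0],[-1,0,0,2,0,0,0],[-1,0,0,3,0,0,0],[-1,0,0,3,0,0,0],[-1,0,0,3,0,0,0]]]}}

```text
clock: 28.1
position: [0.3971, -0.2887, 0.0343]
tcp_rot: [[-0.027, -1.0, 0.003], [-1.0, 0.027, -0.002], [0.002, -0.003, -1.0]]
wrist_force: [-4.8, 4.6, 27.5]
finger_gap: 0.0004
grasp_force: 13.7
```

The laser is home (top at 34.3 mm under 27 N). I go up and re-measure the tape.

Call:
{"op": "play_rows", "data": {"plan": [[[-1,0,0,-30,0,0,0],[0,0,0,-60,0,0,0],[0.6,0,0,-100,0,0,0],[0.6,0,0,-110,0,0,0]]]}}

```text
clock: 28.43
position: [0.3976, -0.2894, 0.1469]
tcp_rot: [[-0.027, -1.0, 0.006], [-1.0, 0.027, -0.005], [0.005, -0.006, -1.0]]
wrist_force: [0.2, 0.1, 1.5]
finger_gap: 0.0181
grasp_force: 0.0
```

```bash
python3 - <<'E'
from h import *
t=grab('top','t12.png');hsv=cv2.cvtColor(t['color'],cv2.COLOR_RGB2HSV);m=(hsv[...,1]<90).astype(np.uint8);m[:215]=0;m[255:]=0;m[:,:225]=0;m[:,265:]=0
n,l,st,ce=cv2.connectedComponentsWithStats(m);print([(st[k],ce[k].round(1)) for k in range(1,n) if st[k,4]>40])
s=status.get_state();print(s['position'])
legs([((.44,-.12,.15),down(-45)),((.4575,.006,.13),down(3)),((.4575,.006,.017),down(3))])
E
```

```text
[(array([236, 224,  17,  20, 291], dtype=int32), array([243.8, 233.6]))]
[ 0.39757752 -0.28938572  0.14648224]
shift [-170.5  -37.8   -4.1] turn [ -0.2  -0.4 -46.6] rows 6.5
shift [ -76.7 -101.5   20. ] turn [  0.   0. -48.] rows 6.7
shift [  0.   0. 113.] turn [0. 0. 0.] rows 2.7
```

Call:
{"op": "play_rows", "data": {"plan": [[[0.6,-24,-5,0,0,0,-6.6],[0.6,-49,-10,-1,0,0,-13.2],[0.6,-74,-16,-2,0,0,-20],[0.6,-99,-22,-3,0,0,-27],[0.6,-124,-28,-4,0,0,-33.6],[0.6,-148,-33,-4,0,0,-40],[0.6,-170,-38,-4,-0.2,-0.4,-46.6],[0.6,-170,-38,-4,-0.2,-0.4,-46.6]]]}}

```text
clock: 29.15
position: [0.4389, -0.1161, 0.1452]
tcp_rot: [[0.713, -0.701, -0.007], [-0.701, -0.713, 0.007], [-0.01, -0.001, -1.0]]
wrist_force: [1.0, 0.2, 0.3]
finger_gap: 0.0705
grasp_force: 0.0
```

Call:
{"op": "play_rows", "data": {"plan": [[[0.6,-11,-15,3,0,0,-6.8],[0.6,-22,-30,6,0,0,-13.7],[0.6,-33,-45,9,0,0,-20.5],[0.6,-44,-60,12,0,0,-27.4],[0.6,-55,-75,15,0,0,-34.3],[0.6,-66,-88,18,0,0,-41],[0.6,-77,-101,20,0,0,-48],[0.6,-77,-101,20,0,0,-48]]]}}

```text
clock: 29.82
position: [0.4551, 0.0084, 0.1258]
tcp_rot: [[0.998, 0.058, -0.007], [0.058, -0.998, 0.006], [-0.006, -0.006, -1.0]]
wrist_force: [0.0, -0.6, 0.0]
finger_gap: 0.0706
grasp_force: 0.0
```

Call:
{"op": "play_rows", "data": {"plan": [[[0.6,0,0,40,0,0,0],[0.6,0,0,70,0,0,0],[0.6,0,0,70,0,0,0],[0.6,0,0,70,0,0,0]]]}}

```text
clock: 30.15
position: [0.4549, 0.0065, 0.0569]
tcp_rot: [[0.999, 0.049, -0.007], [0.049, -0.999, 0.006], [-0.007, -0.006, -1.0]]
wrist_force: [-0.0, -0.2, 0.6]
finger_gap: 0.0705
grasp_force: 0.0
```

```bash
python3 - <<'E'
from h import *
s=status.get_state();print(s['position'],s['finger_gap'])
legs([((.4575,.006,.015),down(3))])
E
```

```text
[0.45489925 0.00653315 0.05689001] 0.07047604541233857
shift [ 2.9  0.9 41.9] turn [-0.3  0.4 -0.2] rows 1.0
```

Call:
{"op": "play_rows", "data": {"plan": [[[0.6,3,1,20,-0.3,0.4,0],[0.6,3,1,42,-0.3,0.4,0],[0.6,3,1,42,-0.3,0.4,0],[0.6,3,1,42,-0.3,0.4,0]]]}}

```text
clock: 30.48
position: [0.4589, 0.006, 0.0169]
tcp_rot: [[0.999, 0.051, 0.004], [0.051, -0.999, -0.0], [0.004, 0.0, -1.0]]
wrist_force: [0.2, 0.7, -1.0]
finger_gap: 0.0707
grasp_force: 0.0
```

Call:
{"op": "play_rows", "data": {"plan": [[[-0.5,0,0,0,0,0,0],[-0.5,0,0,0,0,0,0],[-0.5,0,0,0,0,0,0],[-0.5,0,0,0,0,0,0]]], "force": 50}}

```text
clock: 30.82
position: [0.4592, 0.0063, 0.017]
tcp_rot: [[0.999, 0.053, 0.006], [0.053, -0.999, -0.0], [0.006, 0.001, -1.0]]
wrist_force: [-2.4, -1.3, 7.1]
finger_gap: 0.0512
grasp_force: 49.9
```

Call:
{"op": "play_rows", "data": {"plan": [[[-0.5,0,0,-30,0,0,0],[-0.5,0,0,-60,0,0,0],[-0.5,0,0,-90,0,0,0],[-0.5,0,0,-110,0,0,0],[-0.5,0,0,-110,0,0,0]]]}}

```text
clock: 31.23
position: [0.4599, 0.0062, 0.1298]
tcp_rot: [[0.999, 0.053, 0.011], [0.053, -0.999, -0.002], [0.011, 0.002, -1.0]]
wrist_force: [0.7, -0.5, -0.3]
finger_gap: 0.0517
grasp_force: 49.9
```

```bash
python3 - <<'E'
from h import *
s=status.get_state();print(s['position'],s['joints'].round(3),s['finger_gap'])
legs([((.47,-.15,.14),down(45)),((.488,-.2965,.10),down(88.4))])
E
```

```text
[0.45989437 0.00618013 0.12981406] [-2.430e-01  2.910e-01  1.839e+00  1.000e-03  1.000e+00  1.275e+00] 0.05167762589588223
shift [  1.9 156.5  -9.8] turn [  0.4  -0.5 -42. ] rows 5.9
shift [-90.9 116.3  40. ] turn [  0.    0.  -43.4] rows 6.1
```

Call:
{"op": "play_rows", "data": {"plan": [[[-0.5,0,26,-1,0,0,-7],[-0.5,0,52,-3,0,0,-14],[-0.5,1,78,-5,0.2,-0.2,-21],[-0.5,1,104,-7,0.2,-0.2,-28],[-0.5,2,130,-9,0.3,-0.3,-35],[-0.5,2,156,-10,0.4,-0.5,-42],[-0.5,2,156,-10,0.4,-0.5,-42]]]}}

```text
clock: 31.82
position: [0.4683, -0.1527, 0.1351]
tcp_rot: [[0.704, 0.71, -0.007], [0.71, -0.704, 0.002], [-0.004, -0.006, -1.0]]
wrist_force: [-0.1, 0.9, -1.5]
finger_gap: 0.0513
grasp_force: 49.9
```

Call:
{"op": "play_rows", "data": {"plan": [[[-0.5,-15,19,5,0,0,-7],[-0.5,-30,38,10,0,0,-14],[-0.5,-45,57,15,0,0,-21],[-0.5,-60,76,20,0,0,-28],[-0.5,-75,96,25,0,0,-35],[-0.5,-91,116,40,0,0,-42],[-0.5,-91,116,40,0,0,-43.4],[-0.5,-91,116,40,0,0,-43.4]]]}}

```text
clock: 32.48
position: [0.4851, -0.295, 0.0936]
tcp_rot: [[0.03, 1.0, -0.009], [1.0, -0.03, 0.005], [0.005, -0.009, -1.0]]
wrist_force: [-0.1, 0.6, -1.4]
finger_gap: 0.0514
grasp_force: 49.9
```

```bash
python3 - <<'E'
from h import *
s=status.get_state();print(s['position'],s['joints'].round(3),s['finger_gap'])
legs([((.487,-.295,.05),down(88.4))])
E
```

```text
[ 0.48513822 -0.29504426  0.09359554] [-0.752  0.56   1.532 -0.003  1.06  -0.72 ] 0.05138608157660924
shift [-0.1  2.3 43.6] turn [-0.5 -0.3 -0.1] rows 1.0
```

Call:
{"op": "play_rows", "data": {"plan": [[[-0.5,0,2,20,-0.5,-0.3,0],[-0.5,0,2,44,-0.5,-0.3,0],[-0.5,0,2,44,-0.5,-0.3,0],[-0.5,0,2,44,-0.5,-0.3,0]]]}}

```text
clock: 32.82
position: [0.4873, -0.2939, 0.0511]
tcp_rot: [[0.028, 1.0, 0.0], [1.0, -0.028, -0.001], [-0.001, 0.0, -1.0]]
wrist_force: [-0.2, -0.2, -1.5]
finger_gap: 0.0516
grasp_force: 49.9
```

```bash
python3 - <<'E'
from h import *
s=status.get_state();print(s['position'])
legs([((.487,-.295,.033),down(88.4))])
E
```

```text
[ 0.48729229 -0.29392967  0.05111657]
shift [-1.1 -0.3 18.1] turn [ 0.   0.1 -0. ] rows 0.4
```

Call:
{"op": "play_rows", "data": {"plan": [[[-0.5,-1,0,8,0,0,0],[-0.5,-1,0,14,0,0,0],[-0.5,-1,0,18,0,0,0],[-0.5,-1,0,18,0,0,0],[-0.5,-1,0,18,0,0,0]]]}}

```text
clock: 33.23
position: [0.4878, -0.2962, 0.0338]
tcp_rot: [[0.028, 1.0, 0.002], [1.0, -0.028, -0.003], [-0.003, 0.002, -1.0]]
wrist_force: [0.3, 3.0, 2.4]
finger_gap: 0.0515
grasp_force: 49.9
```

Call:
{"op": "play_rows", "data": {"plan": [[[-0.5,1,0,2,0,0,0],[-0.5,1,0,4,0,0,0],[-0.5,1,0,5,0,0,0],[-0.5,1,0,5,0,0,0],[-0.5,1,0,5,0,0,0]]]}}

```text
clock: 33.65
position: [0.4883, -0.295, 0.0302]
tcp_rot: [[0.027, 1.0, 0.003], [1.0, -0.027, -0.003], [-0.003, 0.003, -1.0]]
wrist_force: [-1.9, 8.8, 15.9]
finger_gap: 0.0512
grasp_force: 50.0
```

Past the bevel (underside at about 13 mm). I'll release and press with shut fingers.

Call:
{"op": "play_rows", "data": {"plan": [[[-0.5,0,0,0,0,0,0],[0.4,0,0,0,0,0,0],[0.4,0,0,0,0,0,0],[0.4,0,0,0,0,0,0],[0.4,0,0,-25,0,0,0],[-1,-2,0,-35,0,0,0],[-1,-2,0,-35,0,0,0],[-1,-2,0,-35,0,0,0]]]}}

```text
clock: 34.32
position: [0.4875, -0.2977, 0.0634]
tcp_rot: [[0.028, 1.0, 0.003], [1.0, -0.028, -0.003], [-0.003, 0.003, -1.0]]
wrist_force: [-0.2, 0.5, -1.1]
finger_gap: 0.0435
grasp_force: 0.0
```

Call:
{"op": "play_rows", "data": {"plan": [[[-1,0,0,0,0,0,0],[-1,0,0,0,0,0,0],[-1,0,0,10,0,0,0],[-1,0,0,18,0,0,0],[-1,0,0,22,0,0,0],[-1,0,0,25,0,0,0],[-1,0,0,25,0,0,0]]]}}

```text
clock: 34.9
position: [0.4891, -0.2978, 0.0408]
tcp_rot: [[0.027, 1.0, 0.005], [1.0, -0.027, -0.005], [-0.005, 0.006, -1.0]]
wrist_force: [-0.3, -1.4, 0.5]
finger_gap: 0.0005
grasp_force: 0.5
```

Call:
{"op": "play_rows", "data": {"plan": [[[-1,0,0,2,0,0,0],[-1,0,0,3,0,0,0],[-1,0,0,4,0,0,0],[-1,0,0,5,0,0,0],[-1,0,0,5,0,0,0]]]}}

```text
clock: 35.32
position: [0.4886, -0.2989, 0.0363]
tcp_rot: [[0.027, 1.0, 0.005], [1.0, -0.027, -0.007], [-0.006, 0.005, -1.0]]
wrist_force: [-7.1, 2.6, 31.3]
finger_gap: 0.0003
grasp_force: 15.8
```

Call:
{"op": "play_rows", "data": {"plan": [[[-1,0,0,1,0,0,0],[-1,0,0,2,0,0,0],[-1,0,0,2,0,0,0]]]}}

```text
clock: 35.57
position: [0.4886, -0.2989, 0.0363]
tcp_rot: [[0.027, 1.0, 0.005], [1.0, -0.027, -0.007], [-0.007, 0.005, -1.0]]
wrist_force: [-14.4, 6.9, 49.6]
finger_gap: 0.0005
grasp_force: 25.3
```

The tape is home (top 36.3 mm, rigid under 50 N). I withdraw to the left for a last check.

Call:
{"op": "play_rows", "data": {"plan": [[[-1,0,0,-30,0,0,0],[-1,0,0,-70,0,0,0],[-1,0,0,-110,0,0,0],[-1,0,0,-150,0,0,0],[-1,0,0,-180,0,0,0],[-1,35,-15,-180,0,0,0],[-1,70,-30,-180,0,0,0],[-1,105,-45,-180,0,0,0]]]}}

```text
clock: 36.23
position: [0.4442, -0.1896, 0.2101]
tcp_rot: [[0.028, 1.0, 0.001], [1.0, -0.028, -0.002], [-0.002, 0.001, -1.0]]
wrist_force: [0.5, -0.5, -0.4]
finger_gap: 0.0
grasp_force: 0.0
```

Call:
{"op": "play_rows", "data": {"plan": [[[-1,38,-10,0,0,0,0],[-1,76,-20,0,0,0,0],[-1,114,-30,0,0,0,0],[-1,152,-40,0,0,0,0],[-1,190,-50,0,0,0,0],[-1,228,-60,0,0,0,0],[-1,260,-70,0,0,0,0],[-1,290,-80,0,0,0,0]]]}}

```text
clock: 36.9
position: [0.3721, 0.1031, 0.2094]
tcp_rot: [[0.027, 1.0, 0.001], [1.0, -0.027, -0.003], [-0.003, 0.001, -1.0]]
wrist_force: [0.2, 1.0, -0.2]
finger_gap: 0.0005
grasp_force: 0.0
```

```bash
python3 - <<'E'
from h import *
s=status.get_state();print(s['clock'],s['position'])
t=grab('top','t13.png');i=grab('side','s13.png')
o=np.zeros((600,800,3),np.uint8)
o[:,:440]=cv2.resize(t['color'][170:280,300:380],(440,600),interpolation=2)
o[:300,440:]=cv2.resize(i['color'][140:240,150:270],(360,300),interpolation=2)
o[300:,440:]=cv2.resize(t['color'][110:210,150:270],(360,300),interpolation=2)
cv2.imwrite('pics/final.png',o[...,::-1])
E
```

```text
36.9 [0.37208307 0.10310217 0.20942686]
```

View pics/final.png

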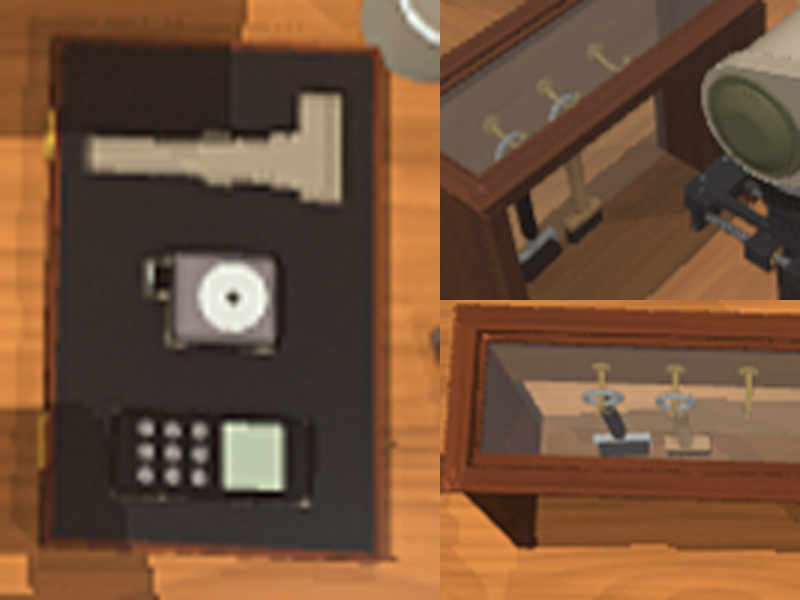

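The final view shows the tape and laser seated in their cutouts (220,300 and 210,457), and both tools hanging on their hooks.

```bash
python3 -c "
from plant import bot
print(bot.hand_in())"
```

```text
the job is handed in; nothing more can be done
None
```

The job is handed in, with no verdict returned: brush on the middle hook, roller on the left hook, laser meter and tape measure pressed home, and no magnifier or calliper was out.

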